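Fetch the oblong container from the back of the fridge shelf

ROBOT

A 7-joint arm with a two-finger parallel gripper is mounted at the origin on the work surface. World frame = base frame: x ahead of the robot, y to its left, z up, the work surface at z = 0. Lengths are in mm, angles in rad, forces in N, time in s.
With the tool pointing down it reaches from about 350 to 900 mm from the base axis. Payload 19.9 kg.
Tool frame: the origin (TCP) lies at the centre of the arm's flange, where the gripper is bolted on; the fingertips stand 199 mm ahead of it and the grasp point (between the pads) lies 180 mm ahead of it; z points along the fingers, x is the direction in which the jaws open and shut, and the axes are right-handed (so a half turn about z gives the same grasp; the last joint's range is limited). The gripper opens to 94 mm and grips with 3 to 60 N. Pads are 16 mm wide; open, the fingers measure 119 mm over their backs; the gripper's body (75 mm by 177 mm) begins 78 mm behind the grasp point.
Start: joints at [1.232, 0.417, -0.01, 1.614, 0.005, 1.111, -0.053], TCP at [182.794, -597.666, 404.625] pointing down, gripper open.
Joint ranges: [-2.81, 2.81], [-0.39, 2.02], [-1.27, 1.25], [0.06, 2.57], [-1.19, 4.33], [0.19, 2], [-2.82, 2.82]. Speed limits (rad/s): [1.89, 1.89, 2.39, 2.39, 3.01, 3.01, 3.01].

INTERFACE

Orientations are given as a 3x3 rotation matrix whose columns are the frame's x, y, z axes.
In Python, from rig import manip gives the robot as it stands.
- The arm moves only by the shell command python3 -m jog 'ROWS'. ROWS is JSON, a list of rows, each an object with "claw": the finger opening in mm, from 0 to 94; "slide": the shift along the world's x, y, z in mm, a list of three; "turn": the turn about the world's z in degrees. In form: [{"claw": claw, "slide": [x, y, z], "turn": turn}, ...]. A call has 1 to 8 rows; each row shifts and turns the pose as measured when the row begins; what a row does not reach is not made up. A row lasts 1/8 s, in which the tool goes at most 62.5 mm and 10.7 degrees, less where a joint would pass 70% of its speed; a pose out of reach is approached as far as the arm can. A call is refused whole if a number of a shift passes 62.5 or a number of a turn 10.7, either way. A call with a gripper value outside its range is refused whole. The fingers move at their own pace and stop on an object; the grip force is fixed at half the most. Time passes only in rows, so rows that do not move let the fingers close. It gives the time, the measured TCP pose, the force and the opening at its end, in the units of the state.
- manip.sense(): the state, without advancing time (a new reading comes with each control period).
- manip.snapshot(name): name is "scene" or "top"; returns a dict with "pixels" (400x640x3 uint8, blue, green, red), "z_map" (400x640 float32, mm along the optical axis (not along the pixel's ray), 0 where there is no reading), "fx", "fy", "cx", "cy" (pixels), "R" (3x3) and "t" (3): a world point X has camera coordinates R X + t. Camera axes: x right, y down, z forward; pixel columns grow to the right and rows downward; lengths in mm; the calibration is good to about 2 mm. A picture is of the moment at which its call begins.
- manip.finish_job(): hands the job in, once; it reports no verdict.
Trained networks look in the newest picture that a camera, given by its name, has taken for a name from the list of things; names that differ only in an ending like _2 or _b are one class to them, and where a whole thing is asked for, a point or a joint stands for the part that bears it (a point fixed in the world has none). Each returns a list of dicts, best first, with "p" (0 to 1); they miss things now and then, are a little off and sometimes report something else, mostly with a low value. They report only what shows in the picture. A call takes as long as a camera call. They do not tell look-alikes from the thing itself.
- manip.silhouettes(camera, name): "pixels" (400x640 bool, what is visible of it) and "xy" ([column, row] in pixels, amid what is visible of it).
- manip.mark_of(camera, name): "xy" ([column, row] in pixels: a listed point, or the origin of a listed thing).
The state is a dict: "time_s": time; "joints": joint angles; "qd": joint speeds; "joint_torque": joint torques, N m; "eef_pos": TCP position; "orientation": TCP orientation; "ft_force": force on the tool from outside, world axes, zero at the start; "moment": the same for the moment, N m; "finger_gap": opening from 0.0 (shut) to 1.0 (fully open).
Only numpy, scipy, OpenCV 4.12 (cv2) and the standard library are available. Lean on these libraries where they do the work, as an engineer would, in place of code of your own. Each camera call takes 0.05 s, during which the arm holds its last target.

TASK

Get the oblong lidded container out from behind the front row of the fridge shelf: first stand the jar, the can and the carton on the metal tray, then set the container down in the middle of the wooden board, and only then put the jar, the can and the carton back on the shelf, each exactly where it stood. Set everything down gently and upright, without letting it drop, and leave the round tub and the small square pot on the shelf undisturbed.

Things in the scene. Friction and masses are not known exactly. Their poses are not given: they have to be found in the camera images.
- jar: Round amber glass jar with a steel screw lid, 62 mm in diameter all the way up, 95 mm high, about 0.3 kg. Origin: centre of its underside, z up. Stands in the front row (the row nearest the robot) of the shelf; which of the three places in the row it has differs from start to start. Its place at the start is where it must return to.
- can: Slim bare-metal drinks-size can, plain cylinder 54 mm in diameter, 100 mm high, about 0.25 kg. Origin: centre of its underside, z up. In the front row of the shelf; its place at the start is where it must return to.
- carton: Square white carton 56 x 56 mm, its flat shoulder 93 mm high, with a round white screw cap (26 mm across) on top up to 105 mm; about 0.28 kg. Origin: centre of its underside, z up, x and y along its sides. In the front row of the shelf, nearly square to it; its place at the start is where it must return to, at any yaw.
- container: The thing to fetch: low oblong food container, clear sides, flat white lid (one piece), 64 mm (its x) by 110 mm (its y), 48 mm high, about 0.22 kg, sides straight. Origin: centre of its underside, z up. Stands on the shelf close behind (on the far side of) the front row, long side along the shelf; fingers fit in front only once the row is cleared. Any yaw on the board will do.
- tub: Round lidded tub, 72 mm in diameter, 50 mm high, at one end of the shelf's back row beside the container. Not to be disturbed. Origin: centre of its underside.
- pot: Small square lidded pot, 58 x 58 mm, 45 mm high, at the other end of the shelf's back row. Not to be disturbed. Origin: centre of its underside.
- shelf: White refrigerator shelf lying on the counter, fixed: 250 mm deep (its x, pointing away from the robot) by 400 mm wide (its y). Origin: centre of its underside; the deck that things stand on is 22 mm above it, flat, with a rim 10 mm high along the far edge only. The front row stands about 60 mm in front of the shelf's middle line (x about -0.06), the places about 95 mm apart along y.
- tray: Aluminium tray for parking the front row, fixed, to the left or the right of the shelf: 290 mm (its x, away from the robot) by 150 mm (its y), rim 16 mm high and 5 mm thick, inner floor 5 mm above its underside. Origin: centre of its underside. The three things fit in one row along its x, 80 mm apart.
- board: Wooden serving board, fixed, on the other side of the shelf from the tray: 220 mm (its x) by 150 mm (its y), 15 mm thick. Origin: centre of its underside; the top is 15 mm above it.
Mind the look-alikes: they are no part of the job. Leave any purple look-alike of the can alone.

How it is judged (in metres and radians):
On the way, in this order (a step that is already met when the one before it is completed fails the run):
1. jar, can and carton all stand on the tray, let go, while the container is still in its place (x of jar in the frame of tray between -0.125 and 0.125 m and y of jar in the frame of tray between -0.055 and 0.055 m and z of jar in the frame of tray between 0 and 0.012 m and x of can in the frame of tray between -0.125 and 0.125 m and y of can in the frame of tray between -0.055 and 0.055 m and z of can in the frame of tray between 0 and 0.012 m and x of carton in the frame of tray between -0.125 and 0.125 m and y of carton in the frame of tray between -0.055 and 0.055 m and z of carton in the frame of tray between 0 and 0.012 m and contact force between the fingers and jar below 0.2 N and linear speed of each of jar, can, carton below 0.03 m/s and angle between each of jar, can, carton's own z axis and vertical below 0.12 rad and contact force between the fingers and can below 0.2 N and contact force between the fingers and carton below 0.2 N and distance of container from where it was at the start of the episode below 0.03 m), for 0.2 s.
2. the container stands in the middle of the board, let go, while the other three are still on the tray (horizontal distance between container and board below 0.02 m and z of container in the frame of board between 0.01 and 0.021 m and contact force between the fingers and container below 0.2 N and linear speed of container below 0.03 m/s and angle between container's own z axis and vertical below 0.12 rad and x of jar in the frame of tray between -0.125 and 0.125 m and y of jar in the frame of tray between -0.055 and 0.055 m and z of jar in the frame of tray between 0 and 0.012 m and x of can in the frame of tray between -0.125 and 0.125 m and y of can in the frame of tray between -0.055 and 0.055 m and z of can in the frame of tray between 0 and 0.012 m and x of carton in the frame of tray between -0.125 and 0.125 m and y of carton in the frame of tray between -0.055 and 0.055 m and z of carton in the frame of tray between 0 and 0.012 m), for 0.2 s.
3. jar, can and carton are all back where they stood (distance of each of jar, can, carton from where it was at the start of the episode below 0.015 m and contact force between the fingers and jar below 0.2 N and linear speed of each of jar, can, carton below 0.03 m/s and angle between each of jar, can, carton's own z axis and vertical below 0.12 rad and contact force between the fingers and can below 0.2 N and contact force between the fingers and carton below 0.2 N), for 0.2 s.
At the end, for the whole second after the job is handed in: Jar, can and carton each stand upright within 15 mm of where they stood at the start, the container stands upright on the board with its middle within 20 mm of the board's middle, and all are released and at rest (all of step 3 and horizontal distance between container and board below 0.02 m and z of container in the frame of board between 0.01 and 0.021 m and contact force between the fingers and container below 0.2 N and linear speed of container below 0.03 m/s and angle between container's own z axis and vertical below 0.12 rad); the robot touches nothing.
It fails at once if the tub or the pot is pushed out of its place (more than 20 mm) (distance of any of tub, pot from where it was at the start of the episode above 0.02 m).
It fails at once if the jar, can, carton or container is tipped over (more than 0.5 rad) (angle between any of jar, can, carton, container's own z axis and vertical above 0.5 rad).
It fails at once if the jar, can, carton or container is dropped (falls freely at more than 0.7 m/s, some 25 mm) ((contact force between the fingers and jar below 0.1 N and linear speed of jar above 0.7 m/s) or (contact force between the fingers and can below 0.1 N and linear speed of can above 0.7 m/s) or (contact force between the fingers and carton below 0.1 N and linear speed of carton above 0.7 m/s) or (contact force between the fingers and container below 0.1 N and linear speed of container above 0.7 m/s)).
It also fails if it takes over 144 s, if anything falls off the work surface, if the arm or the gripper's body presses on something with over 40 N, if the wrist force passes 120 N, or if a joint passes its speed limit or range.

## Working session

There is one attempt and no reset: what is moved stays moved. The work goes in short steps, Python scripts to look and compute and a shell command to move; the robot and the scene stay as the last step left them, time stands still between calls to the robot, and variables do not carry over. Pictures are saved under pics/ and viewed, and the job is handed in when it is done.

```bash
ls; mkdir -p pics
cat > h.py <<'E'
import numpy as np,cv2
from rig import manip
def P(s,u,v,z=None):
    R=np.array(s["R"]);t=np.array(s["t"])
    d=z if z else s["z_map"][int(round(v)),int(round(u))]
    c=np.array([(u-s["cx"])/s["fx"]*d,(v-s["cy"])/s["fy"]*d,d])
    return R.T@(c-t)
def cloud(s):
    R=np.array(s["R"]);t=np.array(s["t"]);d=s["z_map"]
    v,u=np.mgrid[0:400,0:640]
    c=np.stack([(u-s["cx"])/s["fx"]*d,(v-s["cy"])/s["fy"]*d,d],-1)
    return (c-t)@R
E
python3 - <<'E'
from h import *
for n in("scene","top"):
    s=manip.snapshot(n);cv2.imwrite(f"pics/{n}0.png",s["pixels"])
    print(n,s["fx"],s["fy"],s["cx"],s["cy"],np.round(s["R"],3).tolist(),np.round(s["t"],1))
    for k in["jar","can","carton","container","tub","pot","shelf","tray","board"]:
        for r in manip.silhouettes(n,k)[:3]:
            m=r["pixels"];X=cloud(s)[m&(s["z_map"]>0)]
            print(k,round(r["p"],2),np.round(r["xy"]),m.sum(),np.round(np.median(X,0)),np.round(np.percentile(X,2,axis=0)),np.round(np.percentile(X,98,axis=0)))
st=manip.sense();print(st)
E
```

```text
pics
scene 483.75238491164305 483.75238491164305 320.3363073893102 191.5317652690027 [[-0.509, 0.86, -0.021], [0.573, 0.321, -0.754], [-0.642, -0.396, -0.656]] [ 225.4 -230.5 1762.9]
jar 0.69 [285. 186.] 735 [551. -52.  93.] [512. -87.  29.] [566. -33. 121.]
jar 0.15 [292. 228.] 1135 [643.  34.  70.] [597. -29.  27.] [667.  80.  75.]
can 0.95 [420. 180.] 639 [285. 245.  66.] [200. 213.   1.] [296. 267. 103.]
can 0.79 [462. 184.] 676 [261. 373.  69.] [220. 345.   1.] [271. 395. 103.]
can 0.74 [424. 308.] 1027 [714. 428.  77.] [633. 400.   1.] [725. 450. 102.]
carton 0.95 [311. 203.] 903 [562.  47.  91.] [518.   6.  28.] [574.  65. 129.]
container 0.68 [294. 230.] 1106 [644.  34.  70.] [600. -27.  29.] [667.  80.  75.]
tub 0.93 [332. 258.] 772 [686. 175.  72.] [645. 139.  27.] [708. 202.  76.]
pot 0.76 [248. 208.] 571 [ 638. -129.   65.] [ 568. -212.    2.] [ 659. -109.   71.]
shelf 0.73 [312. 236.] 4653 [631.  79.  23.] [ 501. -173.    8.] [749. 227.  33.]
shelf 0.36 [289. 228.] 1073 [644.  33.  70.] [600. -26.  30.] [667.  80.  75.]
tray 0.79 [426. 253.] 4706 [494. 360.   7.] [343. 2
[... 1534 characters left out ...]
 array([ 8.10902841e-04,  1.28436387e-03, -5.16655542e-05, -1.25475591e-04,
       -5.10973404e-04,  1.49188343e-03,  4.71421212e-04]), 'joint_torque': array([-1.13386304e-03, -8.50999403e+01,  6.37252349e-01, -4.26287162e+01,
       -4.88760090e-02,  1.35344616e-02,  2.09889748e-05]), 'eef_pos': array([ 182.80162682, -597.66481196,  404.64624897]), 'orientation': array([[ 2.92449350e-01, -9.56281013e-01, -3.57639541e-05],
       [-9.56281013e-01, -2.92449351e-01,  3.75015318e-05],
       [-4.63211480e-05,  2.32330916e-05, -9.99999999e-01]]), 'ft_force': array([ 0.5005678 , -0.0601944 ,  0.22369481]), 'moment': array([ 0.02384139, -0.04268316, -0.02491729]), 'finger_gap': 0.9974450469346381}
```

Run:
```python
import cv2
a=cv2.imread("pics/top0.png")[60:330,130:500];cv2.imwrite("pics/top0z.png",cv2.resize(a,None,fx=2.1,fy=2.1,interpolation=cv2.INTER_CUBIC))
a=cv2.imread("pics/scene0.png");cv2.imwrite("pics/scene0z.png",cv2.resize(a[100:360,180:560],None,fx=2.1,fy=2.1,interpolation=cv2.INTER_CUBIC))
```

```text
(no output)
```

View pics/top0z.png

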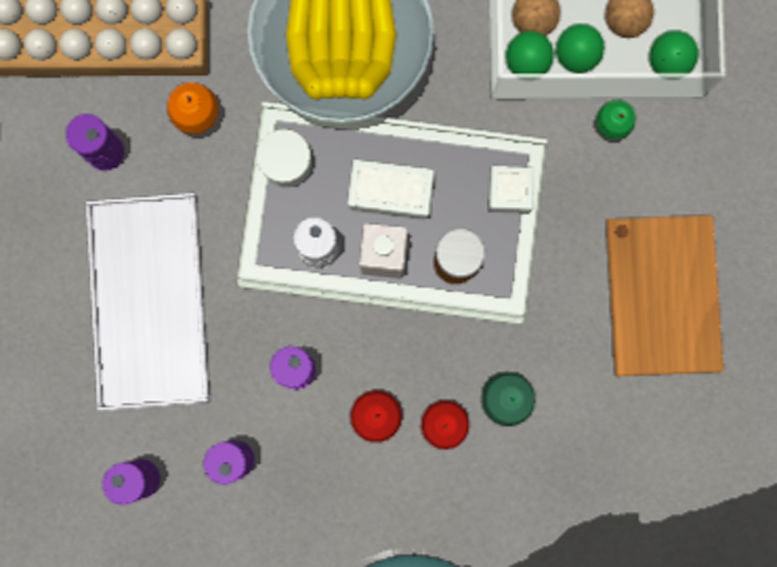

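View pics/scene0z.png

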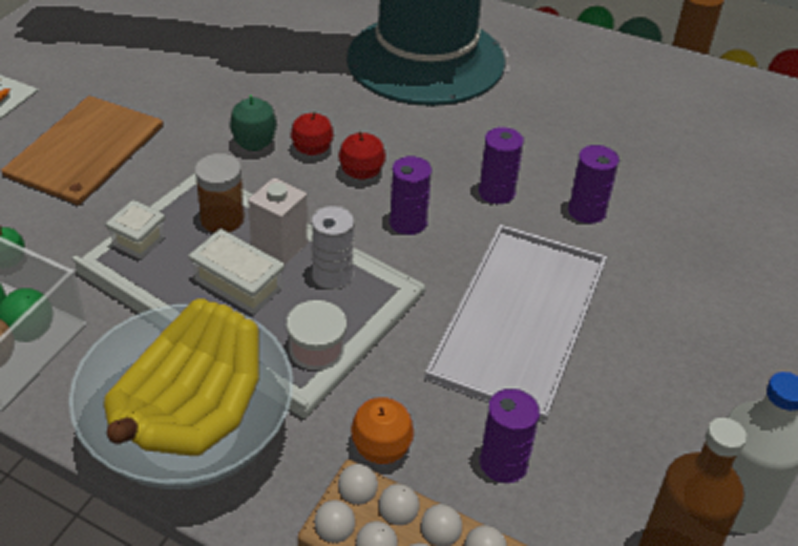

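The candidates for the can in the top picture are:
- Bare metal: (281,169).
- Purple: (270,234), (240,282), about (190,290) and (172,128).

Only the silver one at (281,169), in the shelf's front row, fits the description "slim bare-metal". I'll check it in a crop and measure everything.

```bash
cat > meas.py <<'E'
from h import *
from scipy.optimize import least_squares
def tops(s,boxes):
    C=cloud(s);out={}
    for k,(x0,x1,y0,y1,z0,z1) in boxes.items():
        m=(C[...,0]>x0)&(C[...,0]<x1)&(C[...,1]>y0)&(C[...,1]<y1)&(C[...,2]>z0)&(C[...,2]<z1)&(s["z_map"]>0)
        p=C[m][:,:2].astype(np.float32)
        if len(p)<10: out[k]=None;continue
        r=cv2.minAreaRect(p);e=cv2.minEnclosingCircle(p)
        # fit extents by robust percentile
        out[k]=(len(p),np.round(r[0],1),np.round(r[1],1),round(r[2],1),"circ",np.round(e[0],1),round(e[1],1),"mean",np.round(p.mean(0),1),"z",round(float(np.median(C[m][:,2])),1))
    return out
E
python3 - <<'E'
from meas import *
B=dict(jar=(490,590,-110,-15,111,125),can=(500,600,85,165,116,130),carton=(500,590,0,75,109,122),container=(580,690,-50,100,64,76),tub=(620,730,120,215,66,80),pot=(580,690,-185,-90,60,75),tray=(320,650,270,450,12,30),shelf=(440,760,-190,240,18,27),board=(370,620,-440,-270,10,24))
for n in("top","scene"):
    s=manip.snapshot(n)
    for k,v in tops(s,B).items(): print(n,k,*v if v else[])
    if n=="top":
        cv2.imwrite("pics/crop1.png",cv2.resize(s["pixels"][120:220,240:400],None,fx=5,fy=5,interpolation=cv2.INTER_CUBIC))
E
```

```text
top jar 394 [533.4 -64.2] [57.7 60.1] 87.5 circ [534.3 -64.1] 30.9 mean [533.8 -64.3] z 117.2
top can 302 [554.3 124.6] [51.3 52.6] 90.0 circ [554.3 123.7] 26.8 mean [554.1 123.4] z 121.6
top carton 348 [542.5  35.1] [55.7 56.8] 83.2 circ [542.4  35.2] 38.2 mean [541.5  35. ] z 115.1
top container 836 [629.9  24.4] [109.6  65. ] 82.3 circ [628.6  25.1] 60.8 mean [629.   24.9] z 70.2
top tub 492 [687.5 165. ] [69.8 98.6] 77.5 circ [687.5 155.7] 53.9 mean [673.1 167.7] z 72.1
top pot 418 [ 629.2 -138.8] [57.6 58.9] 88.6 circ [ 629.3 -138.6] 38.3 mean [ 628.8 -138.4] z 67.1
top tray 585 [485.3 360.7] [290.1 151.4] 4.3 circ [485.6 360.4] 161.1 mean [484.  360.6] z 15.5
top shelf 6910 [610.9  21.2] [399.3 273.9] 81.9 circ [605.9  23.2] 232.7 mean [599.3  19.1] z 22.6
top board 3667 [ 488.6 -354. ] [219.9 151.9] 1.8 circ [ 488.5 -354. ] 130.3 mean [ 487.3 -353.4] z 15.5
scene jar 271 [536.6 -63.5] [63.4 59.9] 17.7 circ [534.4 -63.7] 33.8 mean [537.2 -62.2] z 117.8
scene can 250 [555.1 123.8] [55.3 51.8] 63.5 circ [554.5 122.9] 29.1 mean [555.9 124.7] z 122.2
scene carton 260 [544.2  33.9] [59.6 57.8] 83.1 circ [544.1  34.8] 37.2 mean [549.   38.6] z 115.9
scene container 732 [630.   24.3] [113.3  67.6] 81.9 circ [631.3  24.7] 62.3 mean [633.7  27.7] z 71.0
scene tub 524 [688.2 165.9] [72.3 97.7] 77.3 circ [689.  157.4] 53.2 mean [677.5 169. ] z 73.0
scene pot 326 [ 630.1 -138.1] [62.1 60. ] 87.3 circ [ 630. -137.] 38.7 mean [ 633.1 -135.5] z 67.9
scene tray 539 [485.5 360.8] [295.6 150.1] 4.2 circ [487.6 361.7] 162.0 mean [486.4 358.5] z 16.5
scene shelf 3894 [606.8  22.9] [403.4 258.4] 82.4 circ [607.4  22.8] 232.8 mean [615.4  44.8] z 23.4
scene board 1975 [ 489.8 -352.8] [222.1 156.9] 1.3 circ [ 490.5 -352.2] 131.2 mean [ 496.6 -349.6] z 16.1
```

View pics/crop1.png

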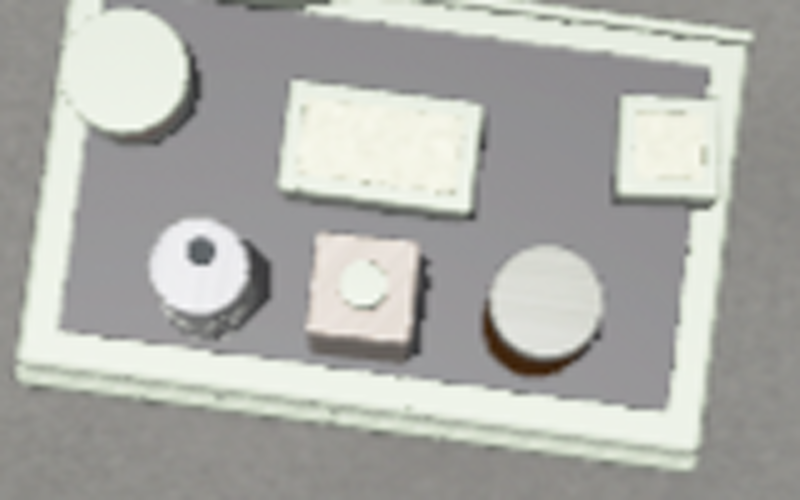

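```bash
python3 -m jog '[{"claw":70,"slide":[28,50,0],"turn":-8},{"claw":70,"slide":[28,55,0],"turn":-8},{"claw":70,"slide":[28,55,0],"turn":-8.7},{"claw":70,"slide":[28,55,0],"turn":0},{"claw":70,"slide":[28,55,0],"turn":0},{"claw":70,"slide":[28,55,0],"turn":0},{"claw":70,"slide":[28,55,0],"turn":0},{"claw":70,"slide":[28,55,0],"turn":0}]'
python3 - <<'E'
from h import *
st=manip.sense();o=st["orientation"];print(st["eef_pos"],np.degrees(np.arctan2(o[1,0],o[0,0])),st["joints"],st["ft_force"],st["time_s"])
E
```

```text
time_s: 2.1
eef_pos: [406.1, -157.0, 405.2]
orientation: [[-0.154, -0.988, 0.002], [-0.988, 0.154, -0.003], [0.003, -0.003, -1.0]]
ft_force: [2.0, -1.0, -0.4]
finger_gap: 0.744
[ 406.06130817 -157.02381063  405.23269502] -98.86291165518766 [ 0.56581674  0.08141164 -0.28086114  2.05176025  0.02943819  1.00866595
 -1.4552609 ] [ 2.03383844 -0.96152689 -0.38347583] 2.1
```

```bash
python3 -m jog '[{"claw":70,"slide":[27,55,0],"turn":1.5},{"claw":70,"slide":[27,55,0],"turn":0},{"claw":70,"slide":[27,55,0],"turn":0},{"claw":70,"slide":[27,50,0],"turn":0},{"claw":70,"slide":[20,40,0],"turn":0},{"claw":70,"slide":[15,20,0],"turn":0},{"claw":70,"slide":[3,4,0],"turn":0},{"claw":70,"slide":[0,0,0],"turn":0}]'
cat > st.py <<'E'
from h import *
import sys
st=manip.sense();o=st["orientation"];a=np.degrees(np.arctan2(o[1,0],o[0,0]))
print(np.round(st["eef_pos"],1),"yaw",round(a,2),"t",round(st["time_s"],2),"tilt",np.round(o[:2,2],4),"gap",round(94*st["finger_gap"],1))
if len(sys.argv)>1: print("delta",np.round(np.array(list(map(float,sys.argv[1:4])))-st["eef_pos"],1))
E
python3 st.py 554.4 124 262
```

```text
time_s: 3.1
eef_pos: [554.5, 133.2, 406.4]
orientation: [[-0.124, -0.992, 0.006], [-0.992, 0.124, -0.003], [0.002, -0.006, -1.0]]
ft_force: [0.5, -0.2, 0.1]
finger_gap: 0.743
[554.5 133.2 406.4] yaw -97.1 t 3.1 tilt [ 0.0058 -0.0026] gap 69.8
delta [-1.000e-01 -9.200e+00 -1.444e+02]
```

```bash
cat > st.py <<'E'
from h import *
import sys
st=manip.sense();o=st["orientation"];a=np.degrees(np.arctan2(o[1,0],o[0,0]))
g=st["eef_pos"]+180*o[:,2]
print("tcp",np.round(st["eef_pos"],1),"grasp",np.round(g,1),"yaw",round(a,2),"t",round(st["time_s"],2),"tilt",np.round(o[:2,2],4),"gap",round(94*st["finger_gap"],1),"F",np.round(st["ft_force"],1))
if len(sys.argv)>1: print("delta",np.round(np.array(list(map(float,sys.argv[1:4])))-g,1))
E
python3 -m jog '[{"claw":70,"slide":[-1,-9,-20],"turn":0},{"claw":70,"slide":[0,0,-40],"turn":0},{"claw":70,"slide":[0,0,-30],"turn":0},{"claw":70,"slide":[0,0,0],"turn":0}]';python3 st.py 554.4 124 82
```

```text
time_s: 3.6
eef_pos: [552.1, 118.8, 315.6]
orientation: [[-0.129, -0.992, 0.008], [-0.992, 0.129, -0.005], [0.004, -0.008, -1.0]]
ft_force: [1.1, -0.4, -0.6]
finger_gap: 0.744
tcp [552.1 118.8 315.6] grasp [553.5 117.9 135.6] yaw -97.42 t 3.6 tilt [ 0.0078 -0.0049] gap 69.9 F [ 1.1 -0.4 -0.6]
delta [  0.9   6.1 -53.6]
```

```bash
python3 -m jog '[{"claw":70,"slide":[1,5,0],"turn":0},{"claw":70,"slide":[0,0,0],"turn":0},{"claw":70,"slide":[0,0,0],"turn":0}]';python3 st.py 554.4 124 82
```

```text
time_s: 3.98
eef_pos: [553.7, 123.5, 319.1]
orientation: [[-0.13, -0.991, 0.012], [-0.991, 0.13, -0.005], [0.003, -0.012, -1.0]]
ft_force: [0.2, 0.2, 0.6]
finger_gap: 0.741
tcp [553.7 123.5 319.1] grasp [555.9 122.7 139.1] yaw -97.48 t 3.98 tilt [ 0.012  -0.0046] gap 69.7 F [0.2 0.2 0.6]
delta [ -1.5   1.3 -57.1]
```

```bash
python3 -m jog '[{"claw":70,"slide":[-1,1,-19],"turn":0},{"claw":70,"slide":[0,0,-19],"turn":0},{"claw":70,"slide":[0,0,-15],"turn":0},{"claw":70,"slide":[0,0,0],"turn":0},{"claw":70,"slide":[0,0,0],"turn":0}]';python3 st.py 554.4 124 82
```

```text
time_s: 4.6
eef_pos: [552.3, 124.5, 262.0]
orientation: [[-0.13, -0.991, 0.011], [-0.992, 0.13, -0.005], [0.003, -0.011, -1.0]]
ft_force: [-0.1, -0.3, 0.2]
finger_gap: 0.743
tcp [552.3 124.5 262. ] grasp [554.3 123.7  82. ] yaw -97.47 t 4.6 tilt [ 0.011  -0.0047] gap 69.9 F [-0.1 -0.3  0.2]
delta [ 0.1  0.3 -0. ]
```

```bash
python3 -m jog '[{"claw":40,"slide":[0,0,0],"turn":0},{"claw":40,"slide":[0,0,0],"turn":0},{"claw":40,"slide":[0,0,0],"turn":0},{"claw":40,"slide":[0,0,0],"turn":0}]';python3 st.py 554.4 124 82
```

```text
time_s: 5.1
eef_pos: [552.5, 124.4, 262.9]
orientation: [[-0.13, -0.991, 0.012], [-0.991, 0.13, -0.005], [0.003, -0.013, -1.0]]
ft_force: [-0.6, -0.1, -3.0]
finger_gap: 0.569
tcp [552.5 124.4 262.9] grasp [554.7 123.6  82.9] yaw -97.48 t 5.1 tilt [ 0.0121 -0.0047] gap 53.5 F [-0.6 -0.1 -3. ]
delta [-0.3  0.4 -0.9]
```

```bash
python3 -m jog '[{"claw":40,"slide":[0,0,15],"turn":0},{"claw":40,"slide":[0,0,35],"turn":0},{"claw":40,"slide":[0,0,35],"turn":0},{"claw":40,"slide":[0,20,10],"turn":0},{"claw":40,"slide":[2,40,0],"turn":0},{"claw":40,"slide":[3,50,0],"turn":0},{"claw":40,"slide":[3,50,0],"turn":0},{"claw":40,"slide":[2,30,0],"turn":0}]';python3 -m jog '[{"claw":40,"slide":[0,15,0],"turn":0},{"claw":40,"slide":[0,0,0],"turn":0},{"claw":40,"slide":[0,0,0],"turn":0}]';python3 st.py 565.2 366.6 66
```

```text
time_s: 6.1
eef_pos: [560.5, 321.8, 364.1]
orientation: [[-0.133, -0.991, 0.013], [-0.991, 0.133, -0.004], [0.003, -0.013, -1.0]]
ft_force: [0.4, -0.5, -2.5]
finger_gap: 0.571
time_s: 6.48
eef_pos: [559.1, 339.3, 363.2]
orientation: [[-0.13, -0.991, 0.011], [-0.992, 0.13, -0.005], [0.003, -0.011, -1.0]]
ft_force: [-0.5, -0.2, -3.6]
finger_gap: 0.571
tcp [559.1 339.3 363.2] grasp [561.  338.5 183.2] yaw -97.45 t 6.47 tilt [ 0.0105 -0.0046] gap 53.7 F [-0.5 -0.2 -3.6]
delta [   4.2   28.1 -117.2]
```

Run:
```python
from h import *
s=manip.snapshot("scene");cv2.imwrite("pics/s1.png",cv2.resize(s["pixels"][60:360,180:560],None,fx=2,fy=2))
```

```text
(no output)
```

View pics/s1.png

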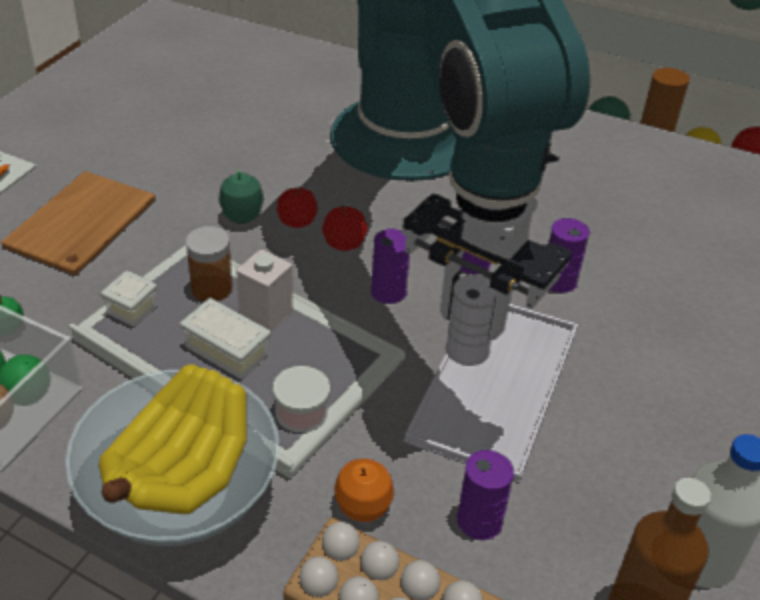

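The silver can is held upright above the tray, at crop (470,320). The rest of the row has not moved.

```bash
python3 -m jog '[{"claw":40,"slide":[3,20,-20],"turn":0},{"claw":40,"slide":[1,7,-30],"turn":0},{"claw":40,"slide":[0,0,-30],"turn":0},{"claw":40,"slide":[0,0,-20],"turn":0},{"claw":40,"slide":[0,0,0],"turn":0},{"claw":40,"slide":[0,0,0],"turn":0}]';python3 st.py 565.2 366.6 66
```

```text
time_s: 7.28
eef_pos: [566.1, 360.9, 263.2]
orientation: [[-0.138, -0.99, 0.015], [-0.99, 0.138, -0.005], [0.003, -0.015, -1.0]]
ft_force: [0.6, 0.3, -2.2]
finger_gap: 0.574
tcp [566.1 360.9 263.2] grasp [568.8 359.9  83.2] yaw -97.95 t 7.28 tilt [ 0.0148 -0.0053] gap 54.0 F [ 0.6  0.3 -2.2]
delta [ -3.6   6.7 -17.2]
```

```bash
python3 -m jog '[{"claw":40,"slide":[-3,5,-7],"turn":0},{"claw":40,"slide":[0,0,-5],"turn":0},{"claw":40,"slide":[0,0,-2],"turn":0},{"claw":40,"slide":[0,0,0],"turn":0}]';python3 st.py 565.2 366.6 66
```

```text
time_s: 7.78
eef_pos: [563.2, 366.5, 250.3]
orientation: [[-0.138, -0.99, 0.017], [-0.99, 0.138, -0.004], [0.002, -0.018, -1.0]]
ft_force: [0.4, -0.5, -2.5]
finger_gap: 0.569
tcp [563.2 366.5 250.3] grasp [566.3 365.8  70.3] yaw -97.95 t 7.78 tilt [ 0.0172 -0.0039] gap 53.5 F [ 0.4 -0.5 -2.5]
delta [-1.1  0.8 -4.3]
```

```bash
python3 -m jog '[{"claw":40,"slide":[0,0,-2],"turn":0},{"claw":40,"slide":[0,0,-1],"turn":0},{"claw":40,"slide":[0,0,0],"turn":0}]';python3 st.py 565.2 366.6 66;python3 -m jog '[{"claw":40,"slide":[0,0,-1],"turn":0},{"claw":40,"slide":[0,0,-0.5],"turn":0},{"claw":40,"slide":[0,0,0],"turn":0}]';python3 st.py 565.2 366.6 66
```

```text
time_s: 8.15
eef_pos: [563.3, 366.5, 247.3]
orientation: [[-0.138, -0.99, 0.017], [-0.99, 0.138, -0.004], [0.001, -0.018, -1.0]]
ft_force: [0.3, -0.7, -2.5]
finger_gap: 0.576
tcp [563.3 366.5 247.3] grasp [566.5 365.8  67.3] yaw -97.96 t 8.15 tilt [ 0.0174 -0.0038] gap 54.1 F [ 0.3 -0.7 -2.5]
delta [-1.3  0.8 -1.3]
time_s: 8.52
eef_pos: [563.4, 366.5, 245.8]
orientation: [[-0.139, -0.99, 0.018], [-0.99, 0.138, -0.004], [0.001, -0.018, -1.0]]
ft_force: [-0.1, 0.0, -3.3]
finger_gap: 0.575
tcp [563.4 366.5 245.8] grasp [566.6 365.8  65.9] yaw -97.96 t 8.53 tilt [ 0.0176 -0.0038] gap 54.1 F [-0.1  0.  -3.3]
delta [-1.4  0.8  0.1]
```

```bash
python3 -m jog '[{"claw":40,"slide":[0,0,-1],"turn":0},{"claw":40,"slide":[0,0,0],"turn":0},{"claw":40,"slide":[0,0,-1],"turn":0},{"claw":40,"slide":[0,0,0],"turn":0}]';python3 st.py 565.2 366.6 66
```

```text
time_s: 9.02
eef_pos: [563.7, 366.6, 245.9]
orientation: [[-0.139, -0.99, 0.019], [-0.99, 0.139, -0.004], [0.001, -0.019, -1.0]]
ft_force: [-0.3, -0.3, -2.9]
finger_gap: 0.57
tcp [563.7 366.6 245.9] grasp [567.1 365.9  65.9] yaw -97.98 t 9.03 tilt [ 0.0191 -0.0037] gap 53.6 F [-0.3 -0.3 -2.9]
delta [-1.9  0.7  0.1]
```

```bash
python3 -m jog '[{"claw":40,"slide":[0,0,-2.5],"turn":0},{"claw":40,"slide":[0,0,0],"turn":0}]';python3 st.py 565.2 366.6 66
```

```text
time_s: 9.28
eef_pos: [564.5, 366.6, 245.6]
orientation: [[-0.14, -0.99, 0.022], [-0.99, 0.139, -0.003], [0.0, -0.022, -1.0]]
ft_force: [-0.0, 0.4, -2.6]
finger_gap: 0.573
tcp [564.5 366.6 245.6] grasp [568.4 365.9  65.7] yaw -98.02 t 9.28 tilt [ 0.0219 -0.0035] gap 53.8 F [-0.   0.4 -2.6]
delta [-3.2  0.7  0.3]
```

Run:
```python
from h import *
print(np.round(manip.sense()["joints"],3))
s=manip.snapshot("scene");cv2.imwrite("pics/s2.png",cv2.resize(s["pixels"][160:280,360:500],None,fx=5,fy=5,interpolation=cv2.INTER_CUBIC))
C=cloud(s)
m=(abs(C[...,0]-566)<18)&(abs(C[...,1]-366)<18)&(C[...,2]<115)&(C[...,2]>85)
print(np.percentile(C[m][:,2],[50,80,95]),m.sum())
print(manip.sense()["ft_force"])
```

```text
[-0.319  0.712 -0.443  1.591  0.384  0.91  -2.614]
[105.64654233 107.05581192 108.44437723] 148
[ 0.02381849  0.39965202 -2.18781869]
```

View pics/s2.png

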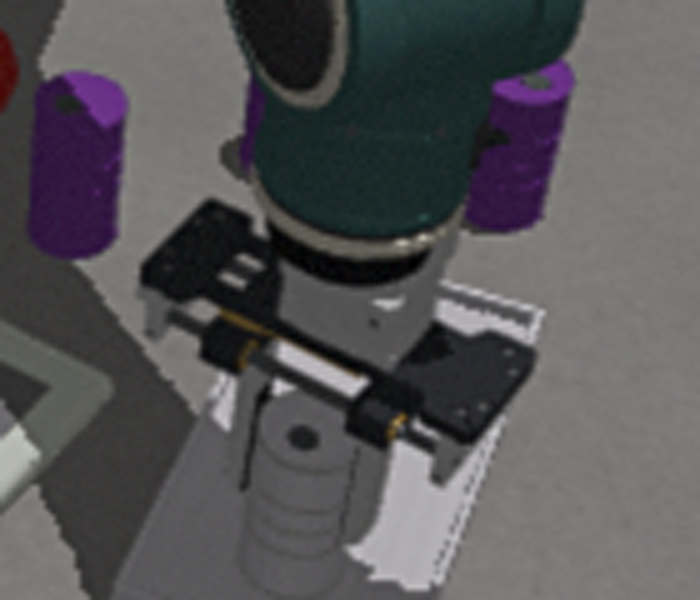

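The can's top reads about 105 mm, so it is standing on the tray floor. I'll release it. Joint 7 is at -2.61, close to its range limit, so I'll do a half turn (+180°) once clear.

```bash
python3 -m jog '[{"claw":70,"slide":[0,0,0],"turn":0},{"claw":70,"slide":[0,0,0],"turn":0},{"claw":70,"slide":[0,0,20],"turn":0},{"claw":70,"slide":[0,0,40],"turn":0},{"claw":70,"slide":[0,0,40],"turn":0},{"claw":70,"slide":[0,0,40],"turn":0},{"claw":70,"slide":[0,0,20],"turn":10.7},{"claw":70,"slide":[0,0,0],"turn":10.7}]';python3 -m jog '[{"claw":70,"slide":[0,-30,0],"turn":10.7},{"claw":70,"slide":[0,-30,0],"turn":10.7},{"claw":70,"slide":[0,-30,0],"turn":10.7},{"claw":70,"slide":[0,-30,0],"turn":10.7},{"claw":70,"slide":[0,-30,0],"turn":10.7},{"claw":70,"slide":[0,-30,0],"turn":10.7},{"claw":70,"slide":[0,-20,0],"turn":10.7},{"claw":70,"slide":[0,-20,0],"turn":10.7}]';python3 st.py 542.3 35 82
python3 - <<'E'
from meas import *
s=manip.snapshot("top");print(tops(s,dict(can=(520,620,320,410,98,112))))
cv2.imwrite("pics/t3.png",cv2.resize(s["pixels"][60:330,130:500],None,fx=2,fy=2))
E
```

```text
time_s: 10.32
eef_pos: [563.0, 367.1, 418.3]
orientation: [[0.239, -0.971, 0.025], [-0.971, -0.239, 0.007], [-0.001, -0.027, -1.0]]
ft_force: [-0.4, 0.0, 0.2]
finger_gap: 0.745
time_s: 11.32
eef_pos: [560.2, 142.8, 430.3]
orientation: [[0.985, 0.17, 0.0], [0.17, -0.985, 0.031], [0.006, -0.03, -1.0]]
ft_force: [-0.6, -0.0, 0.5]
finger_gap: 0.743
tcp [560.2 142.8 430.3] grasp [560.3 148.3 250.4] yaw 9.77 t 11.32 tilt [0.0004 0.0305] gap 69.9 F [-0.6 -0.   0.5]
delta [ -18.  -113.3 -168.4]
{'can': (304, array([566.4, 365.8]), array([52.7, 52.1]), 48.6, 'circ', array([567.2, 365.9]), 27.5, 'mean', array([566.8, 365.6], dtype=float32), 'z', 104.5)}
```

View pics/t3.png

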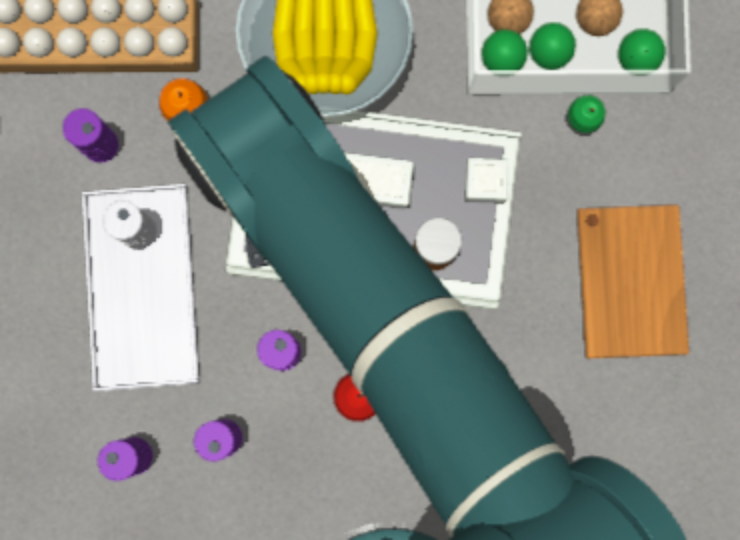

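```bash
python3 -m jog '[{"claw":70,"slide":[-3,-16,0],"turn":10.5},{"claw":70,"slide":[-3,-16,0],"turn":10.5},{"claw":70,"slide":[-3,-16,0],"turn":10.5},{"claw":70,"slide":[-3,-16,0],"turn":10.5},{"claw":70,"slide":[-3,-16,0],"turn":10.5},{"claw":70,"slide":[-3,-12,0],"turn":10.5},{"claw":70,"slide":[0,0,0],"turn":8},{"claw":70,"slide":[0,0,0],"turn":0}]';python3 st.py 542.3 35 82
```

```text
time_s: 12.38
eef_pos: [541.3, 46.4, 438.7]
orientation: [[0.137, 0.99, -0.02], [0.991, -0.137, 0.007], [0.004, -0.021, -1.0]]
ft_force: [-0.3, 0.8, -0.2]
finger_gap: 0.744
tcp [541.3  46.4 438.7] grasp [537.7  47.7 258.7] yaw 82.1 t 12.38 tilt [-0.0201  0.0072] gap 69.9 F [-0.3  0.8 -0.2]
delta [   4.6  -12.7 -176.7]
```

```bash
python3 -m jog '[{"claw":70,"slide":[4,-12,-40],"turn":0.5},{"claw":70,"slide":[0,0,-50],"turn":0},{"claw":70,"slide":[0,0,-30],"turn":0},{"claw":70,"slide":[0,0,0],"turn":0}]';python3 st.py 542.3 35 82
```

```text
time_s: 12.88
eef_pos: [545.8, 35.1, 318.6]
orientation: [[0.147, 0.989, -0.016], [0.989, -0.147, 0.005], [0.002, -0.017, -1.0]]
ft_force: [0.5, 0.1, 0.0]
finger_gap: 0.747
tcp [545.8  35.1 318.6] grasp [542.8  35.9 138.6] yaw 81.56 t 12.88 tilt [-0.0162  0.0047] gap 70.2 F [0.5 0.1 0. ]
delta [ -0.5  -0.9 -56.6]
```

```bash
python3 -m jog '[{"claw":70,"slide":[0,-1,-19],"turn":1},{"claw":70,"slide":[0,0,-19],"turn":0.5},{"claw":70,"slide":[0,0,-17],"turn":0},{"claw":70,"slide":[0,0,0],"turn":0}]';python3 st.py 542.3 35 82
```

```text
time_s: 13.38
eef_pos: [546.5, 34.4, 262.8]
orientation: [[0.123, 0.992, -0.013], [0.992, -0.123, 0.004], [0.002, -0.013, -1.0]]
ft_force: [0.3, -0.4, 0.5]
finger_gap: 0.742
tcp [546.5  34.4 262.8] grasp [544.2  35.   82.8] yaw 82.93 t 13.38 tilt [-0.0131  0.0035] gap 69.8 F [ 0.3 -0.4  0.5]
delta [-1.9 -0.  -0.8]
```

```bash
python3 -m jog '[{"claw":40,"slide":[0,0,0],"turn":0},{"claw":40,"slide":[0,0,0],"turn":0},{"claw":40,"slide":[0,0,0],"turn":0}]';python3 st.py;python3 -m jog '[{"claw":40,"slide":[0,0,15],"turn":0},{"claw":40,"slide":[0,0,40],"turn":0},{"claw":40,"slide":[0,0,50],"turn":0},{"claw":40,"slide":[0,10,40],"turn":0},{"claw":40,"slide":[-8,40,5],"turn":0},{"claw":40,"slide":[-10,55,0],"turn":0},{"claw":40,"slide":[-10,55,0],"turn":0},{"claw":40,"slide":[-10,55,0],"turn":0}]';python3 st.py 485.4 360.7 66
```

```text
time_s: 13.75
eef_pos: [546.7, 34.5, 263.6]
orientation: [[0.123, 0.992, -0.012], [0.992, -0.123, 0.004], [0.002, -0.013, -1.0]]
ft_force: [-0.9, 0.7, -2.2]
finger_gap: 0.594
tcp [546.7  34.5 263.6] grasp [544.5  35.1  83.7] yaw 82.91 t 13.75 tilt [-0.0123  0.0036] gap 55.8 F [-0.9  0.7 -2.2]
time_s: 14.75
eef_pos: [506.8, 251.9, 426.2]
orientation: [[0.131, 0.991, -0.008], [0.991, -0.131, 0.004], [0.003, -0.009, -1.0]]
ft_force: [1.3, 0.0, -3.8]
finger_gap: 0.597
tcp [506.8 251.9 426.2] grasp [505.3 252.6 246.2] yaw 82.49 t 14.75 tilt [-0.0083  0.0037] gap 56.1 F [ 1.3  0.  -3.8]
delta [ -19.9  108.1 -180.2]
```

```bash
python3 -m jog '[{"claw":40,"slide":[-8,45,0],"turn":0},{"claw":40,"slide":[-8,40,-20],"turn":0},{"claw":40,"slide":[-3,15,-40],"turn":0},{"claw":40,"slide":[0,0,-40],"turn":0},{"claw":40,"slide":[0,0,-30],"turn":0},{"claw":40,"slide":[0,0,-15],"turn":0},{"claw":40,"slide":[0,0,0],"turn":0}]';python3 st.py 485.4 360.7 66.7
```

```text
time_s: 15.62
eef_pos: [483.1, 360.7, 285.5]
orientation: [[0.122, 0.992, -0.004], [0.992, -0.122, 0.009], [0.009, -0.005, -1.0]]
ft_force: [0.5, -0.5, -2.2]
finger_gap: 0.593
tcp [483.1 360.7 285.5] grasp [482.4 362.4 105.5] yaw 82.96 t 15.62 tilt [-0.004   0.0093] gap 55.7 F [ 0.5 -0.5 -2.2]
delta [  3.   -1.7 -38.8]
```

```bash
python3 -m jog '[{"claw":40,"slide":[3,-1,-15],"turn":0},{"claw":40,"slide":[0,0,-15],"turn":0},{"claw":40,"slide":[0,0,-5],"turn":0},{"claw":40,"slide":[0,0,0],"turn":0}]';python3 st.py 485.4 360.7 66.7
```

```text
time_s: 16.12
eef_pos: [487.2, 359.6, 250.5]
orientation: [[0.124, 0.992, -0.002], [0.992, -0.124, 0.011], [0.01, -0.003, -1.0]]
ft_force: [-0.2, -0.5, -1.7]
finger_gap: 0.596
tcp [487.2 359.6 250.5] grasp [486.9 361.6  70.6] yaw 82.89 t 16.12 tilt [-0.0015  0.0106] gap 56.0 F [-0.2 -0.5 -1.7]
delta [-1.5 -0.9 -3.9]
```

```bash
python3 -m jog '[{"claw":40,"slide":[0,0,-2],"turn":0},{"claw":40,"slide":[0,0,-1.5],"turn":0},{"claw":40,"slide":[0,0,0],"turn":0}]';python3 st.py 485.4 360.7 66.7;python3 -m jog '[{"claw":40,"slide":[0,0,-1.5],"turn":0},{"claw":40,"slide":[0,0,0],"turn":0}]';python3 st.py 485.4 360.7 66.7
```

```text
time_s: 16.5
eef_pos: [487.2, 359.9, 247.5]
orientation: [[0.124, 0.992, -0.001], [0.992, -0.124, 0.011], [0.011, -0.002, -1.0]]
ft_force: [-0.5, -0.3, -2.7]
finger_gap: 0.597
tcp [487.2 359.9 247.5] grasp [487.1 361.9  67.5] yaw 82.9 t 16.5 tilt [-0.0008  0.0112] gap 56.2 F [-0.5 -0.3 -2.7]
delta [-1.7 -1.2 -0.8]
time_s: 16.75
eef_pos: [487.4, 360.1, 246.8]
orientation: [[0.124, 0.992, 0.0], [0.992, -0.124, 0.011], [0.011, -0.001, -1.0]]
ft_force: [-0.1, 0.2, -1.7]
finger_gap: 0.595
tcp [487.4 360.1 246.8] grasp [487.4 362.1  66.8] yaw 82.9 t 16.75 tilt [0.0003 0.0113] gap 55.9 F [-0.1  0.2 -1.7]
delta [-2.  -1.4 -0.1]
```

```bash
python3 -m jog '[{"claw":74,"slide":[0,0,0],"turn":0},{"claw":74,"slide":[0,0,0],"turn":0},{"claw":74,"slide":[0,0,20],"turn":0},{"claw":74,"slide":[0,0,45],"turn":0},{"claw":74,"slide":[0,0,50],"turn":0},{"claw":74,"slide":[0,-20,25],"turn":0},{"claw":74,"slide":[6,-55,0],"turn":0},{"claw":74,"slide":[6,-58,0],"turn":0}]';python3 -m jog '[{"claw":74,"slide":[6,-58,0],"turn":0},{"claw":74,"slide":[6,-58,0],"turn":0},{"claw":74,"slide":[6,-58,0],"turn":0},{"claw":74,"slide":[6,-55,0],"turn":0},{"claw":74,"slide":[6,-40,0],"turn":0},{"claw":74,"slide":[4,-15,0],"turn":0},{"claw":74,"slide":[0,0,0],"turn":0}]';python3 st.py 534.4 -64 82
python3 - <<'E'
from meas import *
s=manip.snapshot("top");print(tops(s,dict(can=(520,620,320,410,98,112),carton=(440,535,310,410,90,110),container=(580,690,-50,100,64,76))))
E
```

```text
time_s: 17.75
eef_pos: [496.5, 228.9, 398.9]
orientation: [[0.115, 0.993, 0.004], [0.993, -0.115, 0.016], [0.016, 0.002, -1.0]]
ft_force: [1.3, -1.3, -0.1]
finger_gap: 0.787
time_s: 18.62
eef_pos: [529.5, -65.8, 407.1]
orientation: [[0.117, 0.993, 0.011], [0.993, -0.117, 0.012], [0.013, 0.009, -1.0]]
ft_force: [0.5, 0.4, -0.3]
finger_gap: 0.788
tcp [529.5 -65.8 407.1] grasp [531.4 -63.6 227.1] yaw 83.27 t 18.62 tilt [0.0108 0.012 ] gap 74.1 F [ 0.5  0.4 -0.3]
delta [   3.    -0.4 -145.1]
{'can': (304, array([566.5, 366.4]), array([53., 52.]), 43.5, 'circ', array([566.3, 366.2]), 27.9, 'mean', array([566.7, 365.8], dtype=float32), 'z', 104.5), 'carton': (391, array([486.1, 362.9]), array([58. , 55.7]), 83.5, 'circ', array([485.5, 361.6]), 37.3, 'mean', array([485.5, 361.1], dtype=float32), 'z', 98.5), 'container': (590, array([631. ,  31.5]), array([95.9, 64.5]), 83.0, 'circ', array([630. ,  32.3]), 54.8, 'mean', array([634.,  39.], dtype=float32), 'z', 70.3)}
```

```bash
python3 -m jog '[{"claw":74,"slide":[2,0,-35],"turn":-0.5},{"claw":74,"slide":[0,0,-40],"turn":0},{"claw":74,"slide":[0,0,-15],"turn":0},{"claw":74,"slide":[0,0,0],"turn":0}]';python3 st.py 534.4 -64 82
```

```text
time_s: 19.18
eef_pos: [531.4, -58.0, 317.7]
orientation: [[0.116, 0.993, 0.014], [0.993, -0.116, 0.012], [0.014, 0.013, -1.0]]
ft_force: [0.5, 0.3, 1.2]
finger_gap: 0.79
tcp [531.4 -58.  317.7] grasp [534.  -55.8 137.7] yaw 83.32 t 19.18 tilt [0.0143 0.012 ] gap 74.2 F [0.5 0.3 1.2]
delta [  0.4  -8.2 -55.7]
```

```bash
python3 -m jog '[{"claw":74,"slide":[0,-8,0],"turn":-1},{"claw":74,"slide":[0,0,0],"turn":0}]';python3 st.py 534.4 -64 82
```

```text
time_s: 19.42
eef_pos: [531.9, -65.6, 319.5]
orientation: [[0.134, 0.991, 0.016], [0.991, -0.134, 0.011], [0.014, 0.015, -1.0]]
ft_force: [-0.5, -0.9, -0.7]
finger_gap: 0.788
tcp [531.9 -65.6 319.5] grasp [534.8 -63.6 139.5] yaw 82.3 t 19.43 tilt [0.0164 0.0114] gap 74.1 F [-0.5 -0.9 -0.7]
delta [ -0.4  -0.4 -57.5]
```

```bash
python3 -m jog '[{"claw":74,"slide":[0,0,-19],"turn":0},{"claw":74,"slide":[0,0,-20],"turn":0},{"claw":74,"slide":[0,0,-18],"turn":0},{"claw":74,"slide":[0,0,0],"turn":0}]';python3 st.py 534.4 -64 82;python3 -m jog '[{"claw":45,"slide":[0,0,0],"turn":0},{"claw":45,"slide":[0,0,0],"turn":0},{"claw":45,"slide":[0,0,0],"turn":0}]';python3 st.py 534.4 -64 82
```

```text
time_s: 19.92
eef_pos: [531.5, -65.8, 258.6]
orientation: [[0.134, 0.991, 0.016], [0.991, -0.135, 0.011], [0.013, 0.014, -1.0]]
ft_force: [0.3, 0.7, 1.5]
finger_gap: 0.783
tcp [531.5 -65.8 258.6] grasp [534.4 -63.8  78.6] yaw 82.27 t 19.93 tilt [0.016  0.0114] gap 73.6 F [0.3 0.7 1.5]
delta [ 0.  -0.2  3.4]
time_s: 20.3
eef_pos: [531.8, -65.8, 259.2]
orientation: [[0.134, 0.991, 0.016], [0.991, -0.135, 0.011], [0.013, 0.015, -1.0]]
ft_force: [0.0, 0.2, -2.1]
finger_gap: 0.658
tcp [531.8 -65.8 259.2] grasp [534.7 -63.7  79.2] yaw 82.28 t 20.3 tilt [0.0165 0.0112] gap 61.8 F [ 0.   0.2 -2.1]
delta [-0.3 -0.3  2.8]
```

```bash
python3 -m jog '[{"claw":45,"slide":[0,0,15],"turn":0},{"claw":45,"slide":[0,0,40],"turn":0},{"claw":45,"slide":[0,0,50],"turn":0},{"claw":45,"slide":[0,10,40],"turn":0},{"claw":45,"slide":[-14,40,5],"turn":0},{"claw":45,"slide":[-16,55,0],"turn":0},{"claw":45,"slide":[-17,55,0],"turn":0},{"claw":45,"slide":[-17,55,0],"turn":0}]';python3 st.py;python3 -m jog '[{"claw":45,"slide":[-17,55,0],"turn":0},{"claw":45,"slide":[-17,55,0],"turn":0},{"claw":45,"slide":[-15,50,0],"turn":0},{"claw":45,"slide":[-8,25,0],"turn":0},{"claw":45,"slide":[0,0,0],"turn":0}]';python3 st.py 405.6 354.8 62.2
```

```text
time_s: 21.3
eef_pos: [465.0, 153.3, 421.2]
orientation: [[0.14, 0.99, 0.021], [0.99, -0.14, 0.011], [0.014, 0.019, -1.0]]
ft_force: [0.9, 0.3, -1.9]
finger_gap: 0.655
tcp [465.  153.3 421.2] grasp [468.8 155.3 241.3] yaw 81.98 t 21.3 tilt [0.0212 0.0114] gap 61.6 F [ 0.9  0.3 -1.9]
time_s: 21.92
eef_pos: [400.6, 348.5, 426.8]
orientation: [[0.131, 0.991, 0.025], [0.991, -0.132, 0.013], [0.016, 0.024, -1.0]]
ft_force: [-0.0, -0.3, -2.2]
finger_gap: 0.658
tcp [400.6 348.5 426.8] grasp [405.2 350.8 246.9] yaw 82.46 t 21.93 tilt [0.0255 0.0131] gap 61.9 F [-0.  -0.3 -2.2]
delta [   0.4    4.  -184.7]
```

```bash
python3 -m jog '[{"claw":45,"slide":[0,3,-35],"turn":0},{"claw":45,"slide":[0,0,-50],"turn":0},{"claw":45,"slide":[0,0,-45],"turn":0},{"claw":45,"slide":[0,0,-25],"turn":0},{"claw":45,"slide":[0,0,0],"turn":0}]';python3 st.py 405.6 354.8 62.2
```

```text
time_s: 22.55
eef_pos: [402.4, 348.1, 271.4]
orientation: [[0.135, 0.99, 0.029], [0.991, -0.135, 0.013], [0.017, 0.027, -0.999]]
ft_force: [-0.3, 0.5, -2.4]
finger_gap: 0.658
tcp [402.4 348.1 271.4] grasp [407.7 350.5  91.5] yaw 82.24 t 22.55 tilt [0.0292 0.0134] gap 61.9 F [-0.3  0.5 -2.4]
delta [ -2.1   4.3 -29.3]
```

```bash
python3 -m jog '[{"claw":45,"slide":[-3,4,-15],"turn":0},{"claw":45,"slide":[0,0,-9],"turn":0},{"claw":45,"slide":[0,0,-2],"turn":0},{"claw":45,"slide":[0,0,0],"turn":0}]';python3 st.py 405.6 354.8 62.2
```

```text
time_s: 23.05
eef_pos: [400.4, 352.3, 246.9]
orientation: [[0.137, 0.99, 0.033], [0.99, -0.137, 0.015], [0.02, 0.03, -0.999]]
ft_force: [0.1, 0.6, -1.8]
finger_gap: 0.658
tcp [400.4 352.3 246.9] grasp [406.3 355.   67. ] yaw 82.15 t 23.05 tilt [0.0325 0.0152] gap 61.8 F [ 0.1  0.6 -1.8]
delta [-0.7 -0.2 -4.8]
```

```bash
python3 -m jog '[{"claw":45,"slide":[0,0,-2.5],"turn":0},{"claw":45,"slide":[0,0,-1.5],"turn":0},{"claw":45,"slide":[0,0,0],"turn":0}]';python3 st.py 405.6 354.8 62.2;python3 -m jog '[{"claw":45,"slide":[0,0,-1.5],"turn":0},{"claw":45,"slide":[0,0,0],"turn":0}]';python3 st.py 405.6 354.8 62.2
```

```text
time_s: 23.42
eef_pos: [400.6, 352.4, 243.2]
orientation: [[0.137, 0.99, 0.033], [0.99, -0.137, 0.016], [0.02, 0.031, -0.999]]
ft_force: [-1.0, -0.2, -2.5]
finger_gap: 0.655
tcp [400.6 352.4 243.2] grasp [406.6 355.2  63.4] yaw 82.14 t 23.43 tilt [0.0333 0.0157] gap 61.6 F [-1.  -0.2 -2.5]
delta [-1.  -0.4 -1.2]
time_s: 23.68
eef_pos: [400.8, 352.5, 242.2]
orientation: [[0.137, 0.99, 0.034], [0.99, -0.137, 0.016], [0.02, 0.032, -0.999]]
ft_force: [-1.8, -1.5, 1.5]
finger_gap: 0.658
tcp [400.8 352.5 242.2] grasp [406.9 355.4  62.3] yaw 82.14 t 23.68 tilt [0.0342 0.0158] gap 61.9 F [-1.8 -1.5  1.5]
delta [-1.3 -0.6 -0.1]
```

```bash
python3 -m jog '[{"claw":75,"slide":[0,0,0],"turn":0},{"claw":75,"slide":[0,0,0],"turn":0},{"claw":75,"slide":[0,0,20],"turn":0},{"claw":75,"slide":[0,0,45],"turn":0},{"claw":75,"slide":[0,0,50],"turn":0},{"claw":84,"slide":[10,-20,25],"turn":-9},{"claw":84,"slide":[32,-45,0],"turn":-9},{"claw":84,"slide":[32,-45,0],"turn":-9}]';python3 -m jog '[{"claw":84,"slide":[32,-45,0],"turn":-9},{"claw":84,"slide":[32,-45,0],"turn":-9},{"claw":84,"slide":[32,-45,0],"turn":-9},{"claw":84,"slide":[32,-45,0],"turn":-9},{"claw":84,"slide":[20,-25,0],"turn":-9},{"claw":84,"slide":[0,0,0],"turn":-9},{"claw":84,"slide":[0,0,0],"turn":-9},{"claw":84,"slide":[0,0,0],"turn":0}]';python3 st.py 630 24.5 52
python3 - <<'E'
from meas import *
s=manip.snapshot("top");print(tops(s,dict(jar=(365,445,310,400,90,108),can=(520,620,320,410,98,112),carton=(440,535,310,410,90,110),container=(580,690,-50,100,64,76))))
cv2.imwrite("pics/t4.png",cv2.resize(s["pixels"][60:330,130:500],None,fx=2,fy=2))
C=cloud(s);m=(C[...,0]>700)&(C[...,0]<800)&(abs(C[...,1]-40)<120)&(C[...,2]>40);print(C[m].min(0),np.percentile(C[m][:,2],98))
E
```

```text
time_s: 24.68
eef_pos: [472.4, 243.8, 394.1]
orientation: [[0.573, 0.818, 0.041], [0.819, -0.574, 0.003], [0.026, 0.032, -0.999]]
ft_force: [0.2, 0.2, -0.0]
finger_gap: 0.895
time_s: 25.68
eef_pos: [624.2, 28.7, 406.0]
orientation: [[0.984, -0.178, 0.029], [-0.177, -0.984, -0.036], [0.035, 0.03, -0.999]]
ft_force: [0.4, -0.0, 0.4]
finger_gap: 0.892
tcp [624.2  28.7 406. ] grasp [629.4  22.3 226.2] yaw -10.2 t 25.68 tilt [ 0.0289 -0.0357] gap 83.8 F [ 0.4 -0.   0.4]
delta [   0.6    2.2 -174.2]
{'jar': (420, array([407.6, 354.8]), array([61.1, 60. ]), 89.0, 'circ', array([407.5, 355.2]), 31.1, 'mean', array([407.1, 355. ], dtype=float32), 'z', 99.7), 'can': (307, array([567.2, 366.9]), array([53.6, 51.6]), 44.6, 'circ', array([567.4, 366.2]), 27.8, 'mean', array([567. , 365.8], dtype=float32), 'z', 104.2), 'carton': (388, array([486. , 362.5]), array([58.5, 56.3]), 84.2, 'circ', array([485.6, 361.8]), 37.4, 'mean', array([485.7, 361. ], dtype=float32), 'z', 98.5), 'container': (12, array([634.9,  77.2]), array([ 4.1, 40.1]), 80.3, 'circ', array([635.2,  78.7]), 20.0, 'mean', array([640.6,  76.4], dtype=float32), 'z', 68.0)}
[700.43436739 119.65632149  40.03649463] 117.84371121903055
```

View pics/t4.png

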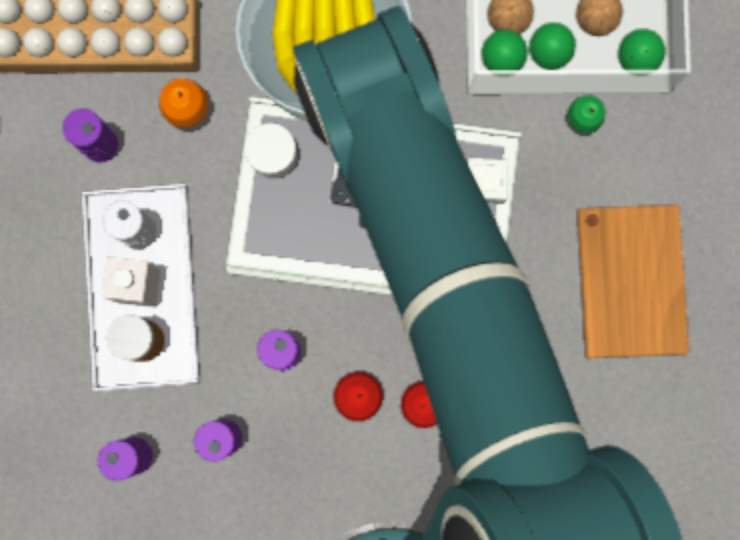

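Run:
```python
from meas import *
s=manip.snapshot("scene");C=cloud(s)
cv2.imwrite("pics/s4.png",cv2.resize(s["pixels"][60:360,180:560],None,fx=2,fy=2))
for z0 in(35,60,90,110,130):
  m=(C[...,0]>680)&(C[...,0]<900)&(C[...,1]>-60)&(C[...,1]<180)&(C[...,2]>z0)&(C[...,2]<z0+25)
  print(z0,m.sum(),np.round(np.percentile(C[m][:,0],[0,5,50])) if m.sum() else "")
```

```text
35 693 [699. 706. 806.]
60 1599 [680. 695. 823.]
90 1446 [740. 773. 802.]
110 527 [740. 749. 766.]
130 12 [752. 752. 756.]
```

View pics/s4.png

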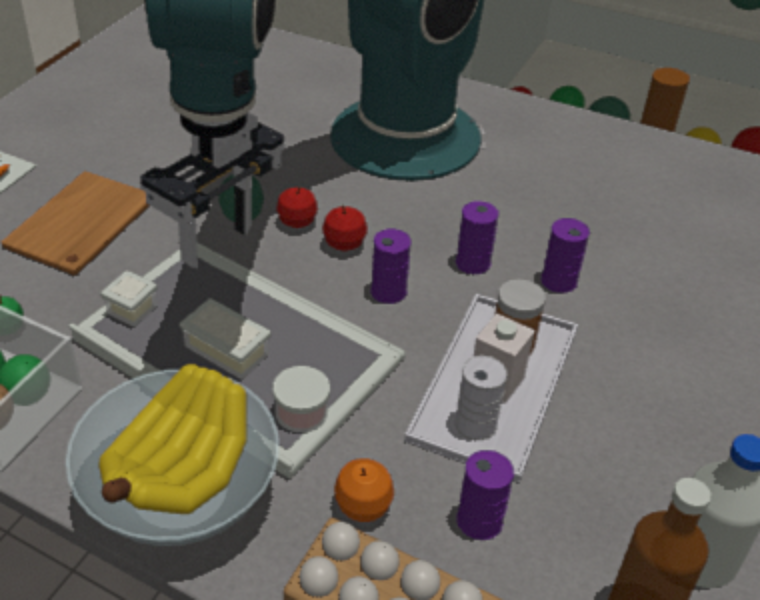

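```bash
python3 -m jog '[{"claw":84,"slide":[0,1,-30],"turn":2},{"claw":84,"slide":[0,0,-45],"turn":0},{"claw":84,"slide":[0,0,-30],"turn":0},{"claw":84,"slide":[0,0,-5],"turn":0},{"claw":84,"slide":[0,0,0],"turn":0}]';python3 st.py 630 24.5 52
```

```text
time_s: 26.4
eef_pos: [624.0, 30.7, 296.2]
orientation: [[0.992, -0.123, 0.034], [-0.122, -0.992, -0.032], [0.038, 0.028, -0.999]]
ft_force: [-0.2, 0.1, 0.0]
finger_gap: 0.893
tcp [624.   30.7 296.2] grasp [630.1  25.  116.4] yaw -7.02 t 26.4 tilt [ 0.0339 -0.0319] gap 84.0 F [-0.2  0.1  0. ]
delta [ -0.1  -0.5 -64.4]
```

```bash
python3 -m jog '[{"claw":84,"slide":[0,0,-20],"turn":-0.7},{"claw":84,"slide":[0,0,-25],"turn":0},{"claw":84,"slide":[0,0,-16],"turn":0},{"claw":84,"slide":[0,0,0],"turn":0}]';python3 st.py 630 24.5 52
```

```text
time_s: 26.9
eef_pos: [624.7, 30.7, 234.9]
orientation: [[0.99, -0.136, 0.038], [-0.134, -0.99, -0.032], [0.042, 0.027, -0.999]]
ft_force: [1.0, 0.1, 0.0]
finger_gap: 0.887
tcp [624.7  30.7 234.9] grasp [631.4  24.9  55.1] yaw -7.73 t 26.9 tilt [ 0.0376 -0.0324] gap 83.4 F [1.  0.1 0. ]
delta [-1.4 -0.4 -3.1]
```

```bash
python3 -m jog '[{"claw":84,"slide":[-1,0,-3],"turn":0},{"claw":50,"slide":[0,0,0],"turn":0},{"claw":50,"slide":[0,0,0],"turn":0},{"claw":50,"slide":[0,0,0],"turn":0},{"claw":50,"slide":[0,0,0],"turn":0}]';python3 st.py 630 24.5 52;python3 -m jog '[{"claw":50,"slide":[0,0,15],"turn":0},{"claw":50,"slide":[0,0,40],"turn":0},{"claw":50,"slide":[0,0,50],"turn":0},{"claw":50,"slide":[0,0,20],"turn":0}]';python3 st.py 489 -353.7 45
python3 - <<'E'
from meas import *
s=manip.snapshot("scene")
cv2.imwrite("pics/s5.png",cv2.resize(s["pixels"][60:360,180:560],None,fx=2,fy=2))
E
```

```text
time_s: 27.52
eef_pos: [624.2, 30.9, 233.7]
orientation: [[0.99, -0.136, 0.04], [-0.135, -0.99, -0.032], [0.044, 0.027, -0.999]]
ft_force: [0.1, -0.8, -2.2]
finger_gap: 0.687
tcp [624.2  30.9 233.7] grasp [631.4  25.   54. ] yaw -7.74 t 27.52 tilt [ 0.0401 -0.0324] gap 64.6 F [ 0.1 -0.8 -2.2]
delta [-1.4 -0.5 -2. ]
time_s: 28.02
eef_pos: [623.3, 31.1, 364.0]
orientation: [[0.99, -0.135, 0.038], [-0.134, -0.991, -0.032], [0.042, 0.026, -0.999]]
ft_force: [-0.1, -0.6, -1.5]
finger_gap: 0.689
tcp [623.3  31.1 364. ] grasp [630.2  25.4 184.2] yaw -7.69 t 28.02 tilt [ 0.0382 -0.0318] gap 64.8 F [-0.1 -0.6 -1.5]
delta [-141.2 -379.1 -139.2]
```

View pics/s5.png

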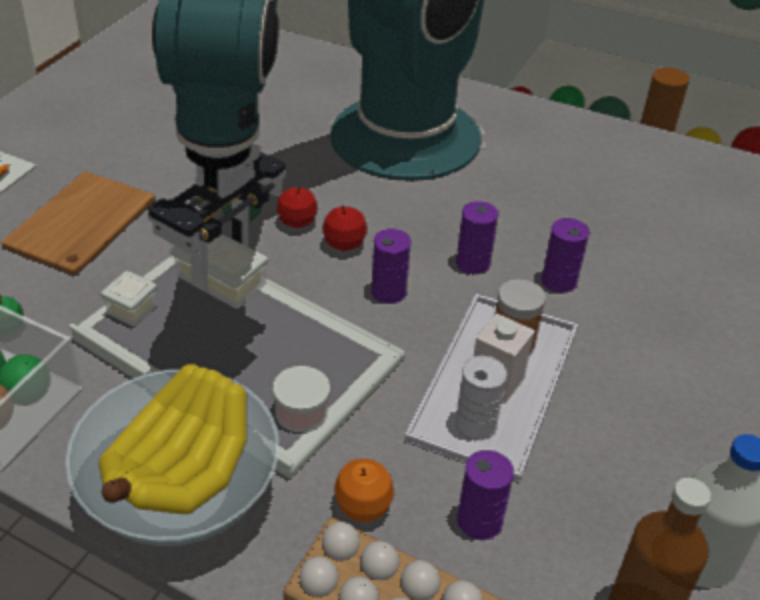

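```bash
python3 -m jog '[{"claw":50,"slide":[-8,-20,0],"turn":0},{"claw":50,"slide":[-16,-45,0],"turn":0},{"claw":50,"slide":[-19,-50,0],"turn":0},{"claw":50,"slide":[-19,-50,0],"turn":0},{"claw":50,"slide":[-19,-50,0],"turn":0},{"claw":50,"slide":[-19,-50,0],"turn":0},{"claw":50,"slide":[-19,-50,0],"turn":0},{"claw":50,"slide":[-10,-30,0],"turn":0}]';python3 st.py 490 -353.2 47;python3 -m jog '[{"claw":50,"slide":[-5,-15,0],"turn":0},{"claw":50,"slide":[0,0,0],"turn":0}]';python3 st.py 490 -353.2 47
```

```text
time_s: 29.08
eef_pos: [488.5, -320.3, 369.5]
orientation: [[0.991, -0.129, 0.044], [-0.128, -0.991, -0.032], [0.047, 0.026, -0.999]]
ft_force: [0.5, 0.5, -1.6]
finger_gap: 0.69
tcp [ 488.5 -320.3  369.5] grasp [ 496.4 -326.   189.7] yaw -7.35 t 29.07 tilt [ 0.0438 -0.0316] gap 64.9 F [ 0.5  0.5 -1.6]
delta [  -6.4  -27.2 -142.7]
time_s: 29.32
eef_pos: [482.5, -337.0, 369.6]
orientation: [[0.99, -0.132, 0.044], [-0.131, -0.991, -0.032], [0.047, 0.026, -0.999]]
ft_force: [0.1, 0.4, -1.5]
finger_gap: 0.685
tcp [ 482.5 -337.   369.6] grasp [ 490.3 -342.7  189.8] yaw -7.51 t 29.32 tilt [ 0.0435 -0.0317] gap 64.4 F [ 0.1  0.4 -1.5]
delta [  -0.3  -10.5 -142.8]
```

```bash
python3 -m jog '[{"claw":50,"slide":[0,-9,-20],"turn":0},{"claw":50,"slide":[0,0,-35],"turn":0},{"claw":50,"slide":[0,0,-35],"turn":0},{"claw":50,"slide":[0,0,-20],"turn":0},{"claw":50,"slide":[0,0,0],"turn":0}]';python3 st.py 490 -353.2 47
```

```text
time_s: 29.95
eef_pos: [484.8, -340.6, 251.7]
orientation: [[0.991, -0.123, 0.043], [-0.122, -0.992, -0.028], [0.046, 0.023, -0.999]]
ft_force: [-0.3, 0.1, -1.7]
finger_gap: 0.688
tcp [ 484.8 -340.6  251.7] grasp [ 492.5 -345.6   71.9] yaw -7.0 t 29.95 tilt [ 0.0431 -0.0281] gap 64.7 F [-0.3  0.1 -1.7]
delta [ -2.5  -7.6 -24.9]
```

```bash
python3 -m jog '[{"claw":50,"slide":[-2,-6,-8],"turn":0},{"claw":50,"slide":[0,-1,-8],"turn":0},{"claw":50,"slide":[0,0,-4],"turn":0},{"claw":50,"slide":[0,0,0],"turn":0}]';python3 st.py 490 -353.2 47
```

```text
time_s: 30.45
eef_pos: [483.4, -347.7, 231.5]
orientation: [[0.992, -0.122, 0.045], [-0.121, -0.992, -0.029], [0.048, 0.023, -0.999]]
ft_force: [0.2, -0.8, -0.5]
finger_gap: 0.687
tcp [ 483.4 -347.7  231.5] grasp [ 491.5 -352.9   51.7] yaw -6.94 t 30.45 tilt [ 0.0447 -0.029 ] gap 64.6 F [ 0.2 -0.8 -0.5]
delta [-1.5 -0.3 -4.7]
```

```bash
python3 -m jog '[{"claw":50,"slide":[-1,0,-2.5],"turn":0},{"claw":50,"slide":[0,0,-1],"turn":0},{"claw":50,"slide":[0,0,0],"turn":0}]';python3 st.py 490 -353.2 47;python3 -m jog '[{"claw":50,"slide":[0,0,-1.5],"turn":0},{"claw":50,"slide":[0,0,0],"turn":0}]';python3 st.py 490 -353.2 47
```

```text
time_s: 30.82
eef_pos: [482.5, -347.7, 228.4]
orientation: [[0.991, -0.122, 0.046], [-0.121, -0.992, -0.03], [0.049, 0.024, -0.999]]
ft_force: [-0.6, 0.2, -1.4]
finger_gap: 0.685
tcp [ 482.5 -347.7  228.4] grasp [ 490.7 -353.1   48.7] yaw -6.94 t 30.82 tilt [ 0.0455 -0.0297] gap 64.4 F [-0.6  0.2 -1.4]
delta [-0.7 -0.1 -1.7]
time_s: 31.08
eef_pos: [482.6, -347.7, 227.0]
orientation: [[0.991, -0.122, 0.046], [-0.121, -0.992, -0.03], [0.049, 0.024, -0.999]]
ft_force: [0.3, -0.1, -2.2]
finger_gap: 0.688
tcp [ 482.6 -347.7  227. ] grasp [ 490.8 -353.1   47.3] yaw -6.94 t 31.07 tilt [ 0.0457 -0.0299] gap 64.6 F [ 0.3 -0.1 -2.2]
delta [-0.8 -0.1 -0.3]
```

```bash
python3 -m jog '[{"claw":50,"slide":[0,0,-1],"turn":0},{"claw":84,"slide":[0,0,0],"turn":0},{"claw":84,"slide":[0,0,0],"turn":0},{"claw":84,"slide":[0,0,0],"turn":0},{"claw":84,"slide":[0,0,20],"turn":0},{"claw":84,"slide":[0,0,45],"turn":0},{"claw":84,"slide":[0,0,55],"turn":0},{"claw":84,"slide":[0,0,30],"turn":0}]';python3 -m jog '[{"claw":84,"slide":[0,40,10],"turn":10},{"claw":84,"slide":[0,50,0],"turn":10},{"claw":84,"slide":[0,50,0],"turn":10},{"claw":84,"slide":[0,50,0],"turn":10}]';python3 st.py 407.2 355 62
python3 - <<'E'
from meas import *
for n in("top","scene"):
  s=manip.snapshot(n);print(tops(s,dict(container=(400,580,-440,-270,50,75),board=(370,620,-440,-270,8,24))))
  cv2.imwrite(f"pics/{n}6.png",cv2.resize(s["pixels"][60:330,130:500],None,fx=2,fy=2))
E
```

```text
time_s: 32.08
eef_pos: [482.4, -346.7, 383.3]
orientation: [[0.992, -0.12, 0.045], [-0.119, -0.992, -0.029], [0.048, 0.023, -0.999]]
ft_force: [0.4, 0.6, -0.2]
finger_gap: 0.893
time_s: 32.58
eef_pos: [481.5, -153.4, 401.6]
orientation: [[0.827, 0.559, 0.061], [0.56, -0.829, 0.003], [0.053, 0.031, -0.998]]
ft_force: [-0.3, 0.2, 0.1]
finger_gap: 0.895
tcp [ 481.5 -153.4  401.6] grasp [ 492.6 -152.8  222. ] yaw 34.08 t 32.58 tilt [0.0613 0.0035] gap 84.1 F [-0.3  0.2  0.1]
delta [ -85.4  507.8 -160. ]
{'container': (374, array([ 487.1, -383.6]), array([51.1, 64.4]), 84.1, 'circ', array([ 487.2, -383.5]), 38.4, 'mean', array([ 487.4, -384.6], dtype=float32), 'z', 63.4), 'board': (1087, array([ 495.1, -402.4]), array([ 70.5, 247.2]), 89.0, 'circ', array([ 495., -405.]), 124.2, 'mean', array([ 483.5, -400.3], dtype=float32), 'z', 15.4)}
{'container': (502, array([ 492.5, -353.2]), array([115.6,  67.8]), 84.1, 'circ', array([ 491.7, -353.2]), 62.3, 'mean', array([ 496.6, -347.8], dtype=float32), 'z', 63.7), 'board': (1420, array([ 490.4, -354.4]), array([224.9, 156.9]), 1.9, 'circ', array([ 491.4, -349.7]), 130.4, 'mean', array([ 510.6, -340. ], dtype=float32), 'z', 16.0)}
```

View pics/top6.png

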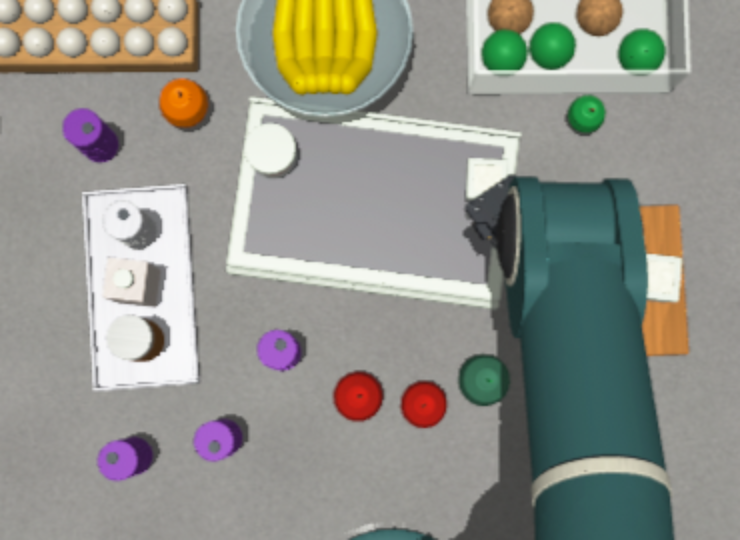

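```bash
python3 -c "
from h import *
print(np.round(manip.sense()['joints'],3), np.round(manip.sense()['qd'],3))"
```

```text
[ 0.987  0.288 -0.863  1.907  0.244  0.996  0.622] [ 0.029  0.027  0.09  -0.041  0.022  0.004 -0.068]
```

The tool has built up a 0.06 rad tilt, which drifts towards world +x a little every row. There is plenty of time, so I'll turn about half a revolution and hold there so the same drift cancels it.

```bash
python3 -m jog '[{"claw":74,"slide":[0,20,0],"turn":-10.5},{"claw":74,"slide":[0,20,0],"turn":-10.5},{"claw":74,"slide":[0,20,0],"turn":-10.5},{"claw":74,"slide":[0,0,0],"turn":-10.5},{"claw":74,"slide":[0,0,0],"turn":-10.5},{"claw":74,"slide":[0,0,0],"turn":-10.5},{"claw":74,"slide":[0,0,0],"turn":-10.5},{"claw":74,"slide":[0,0,0],"turn":-10.5}]'|tail -1;python3 -m jog '[{"claw":74,"slide":[0,0,0],"turn":-10.5},{"claw":74,"slide":[0,0,0],"turn":-10.5},{"claw":74,"slide":[0,0,0],"turn":-10.5},{"claw":74,"slide":[0,0,0],"turn":-10.5},{"claw":74,"slide":[0,0,0],"turn":-10.5},{"claw":74,"slide":[0,0,0],"turn":-10.5},{"claw":74,"slide":[0,0,0],"turn":-10.5},{"claw":74,"slide":[0,0,0],"turn":0}]'|tail -1;python3 st.py; python3 -c "
from h import *
print(np.round(manip.sense()['joints'],3))"
```

```text
finger_gap: 0.788
finger_gap: 0.786
tcp [479.9 -85.1 420.8] grasp [469.1 -91.  241.2] yaw -126.81 t 34.67 tilt [-0.0596 -0.033 ] gap 73.9 F [ 0.  -0.8 -0.2]
[ 0.526  0.194 -0.478  1.9    0.138  1.131 -2.223]
```

```bash
python3 -m jog '[{"claw":74,"slide":[0,0,0],"turn":-10},{"claw":74,"slide":[0,0,0],"turn":-10},{"claw":74,"slide":[0,0,0],"turn":0},{"claw":74,"slide":[0,0,0],"turn":0},{"claw":74,"slide":[0,0,0],"turn":0},{"claw":74,"slide":[0,0,0],"turn":0},{"claw":74,"slide":[0,0,0],"turn":0},{"claw":74,"slide":[0,0,0],"turn":0}]'|tail -1;python3 st.py;python3 -m jog '[{"claw":74,"slide":[0,0,-2],"turn":0},{"claw":74,"slide":[0,0,-2],"turn":0},{"claw":74,"slide":[0,0,-2],"turn":0},{"claw":74,"slide":[0,0,-2],"turn":0},{"claw":74,"slide":[0,0,-2],"turn":0},{"claw":74,"slide":[0,0,-2],"turn":0},{"claw":74,"slide":[0,0,-2],"turn":0},{"claw":74,"slide":[0,0,-2],"turn":0}]'|tail -1;python3 st.py; python3 -c "
from h import *
print(np.round(manip.sense()['joints'],3))"
```

```text
finger_gap: 0.786
tcp [479.5 -84.7 423.3] grasp [467.9 -86.8 243.7] yaw -145.65 t 35.67 tilt [-0.0644 -0.0121] gap 73.9 F [ 0.   0.1 -0.3]
finger_gap: 0.782
tcp [479.5 -84.7 406.1] grasp [467.8 -86.8 226.4] yaw -145.62 t 36.67 tilt [-0.0647 -0.0121] gap 73.6 F [-0.3  0.1 -0.1]
[ 0.496  0.209 -0.441  1.916  0.117  1.103 -2.538]
```

```bash
python3 -m jog '[{"claw":74,"slide":[0,0,-40],"turn":0},{"claw":74,"slide":[0,0,-40],"turn":0},{"claw":74,"slide":[0,0,0],"turn":0},{"claw":74,"slide":[0,0,0],"turn":0},{"claw":74,"slide":[0,0,40],"turn":0},{"claw":74,"slide":[0,0,40],"turn":0},{"claw":74,"slide":[0,0,0],"turn":0},{"claw":74,"slide":[0,0,0],"turn":0}]'|tail -1;python3 st.py;python3 -m jog '[{"claw":74,"slide":[50,0,0],"turn":0},{"claw":74,"slide":[50,0,0],"turn":0},{"claw":74,"slide":[0,0,0],"turn":0},{"claw":74,"slide":[0,0,0],"turn":0}]'|tail -1;python3 st.py;python3 -m jog '[{"claw":74,"slide":[-50,0,0],"turn":0},{"claw":74,"slide":[-50,0,0],"turn":0},{"claw":74,"slide":[0,0,0],"turn":0},{"claw":74,"slide":[0,0,0],"turn":0}]'|tail -1;python3 st.py
```

```text
finger_gap: 0.791
tcp [480.2 -84.4 413.6] grasp [470.  -86.9 233.9] yaw -145.64 t 37.67 tilt [-0.0564 -0.014 ] gap 74.3 F [-0.8 -0.5  0.1]
finger_gap: 0.786
tcp [582.1 -84.5 412.2] grasp [571.5 -87.  232.6] yaw -145.67 t 38.17 tilt [-0.0587 -0.0143] gap 73.9 F [ 0.1 -0.4  0.8]
finger_gap: 0.792
tcp [476.5 -84.5 411.5] grasp [465.7 -87.2 231.8] yaw -145.73 t 38.67 tilt [-0.06   -0.0153] gap 74.5 F [ 0.3 -0.4  0.1]
```

```bash
python3 -m jog '[{"claw":74,"slide":[0,0,-45],"turn":0},{"claw":74,"slide":[0,0,-45],"turn":0},{"claw":74,"slide":[0,0,45],"turn":0},{"claw":74,"slide":[0,0,45],"turn":0},{"claw":74,"slide":[0,0,-45],"turn":0},{"claw":74,"slide":[0,0,-45],"turn":0},{"claw":74,"slide":[0,0,45],"turn":0},{"claw":74,"slide":[0,0,45],"turn":0}]'|tail -1;python3 st.py;python3 -m jog '[{"claw":74,"slide":[0,0,-45],"turn":0},{"claw":74,"slide":[0,0,-45],"turn":0},{"claw":74,"slide":[0,0,0],"turn":0},{"claw":74,"slide":[0,0,45],"turn":0},{"claw":74,"slide":[0,0,45],"turn":0},{"claw":74,"slide":[0,0,0],"turn":0}]'|tail -1;python3 st.py
```

```text
finger_gap: 0.788
tcp [481.2 -84.7 406.2] grasp [469.3 -86.3 226.6] yaw -145.64 t 39.67 tilt [-0.0656 -0.009 ] gap 74.1 F [ 0.1 -0.2  0.2]
finger_gap: 0.788
tcp [485.  -83.9 414.5] grasp [474.8 -85.5 234.8] yaw -145.57 t 40.42 tilt [-0.0571 -0.0088] gap 74.1 F [-0.6 -0.6 -0.6]
```

```bash
python3 -m jog '[{"claw":74,"slide":[0,0,-60],"turn":0},{"claw":74,"slide":[0,0,-40],"turn":0},{"claw":74,"slide":[0,0,0],"turn":0},{"claw":74,"slide":[0,0,0],"turn":0}]'|tail -1;python3 st.py;python3 -m jog '[{"claw":74,"slide":[0,0,20],"turn":0},{"claw":74,"slide":[0,0,20],"turn":0},{"claw":74,"slide":[0,0,20],"turn":0},{"claw":74,"slide":[0,0,20],"turn":0},{"claw":74,"slide":[0,0,20],"turn":0},{"claw":74,"slide":[0,0,0],"turn":0}]'|tail -1;python3 st.py
```

```text
finger_gap: 0.784
tcp [486.6 -83.7 317. ] grasp [477.4 -85.4 137.3] yaw -145.56 t 40.92 tilt [-0.0513 -0.0098] gap 73.7 F [-0.1 -0.3 -0.2]
finger_gap: 0.79
tcp [487.6 -82.8 431.5] grasp [480.4 -85.1 251.6] yaw -145.53 t 41.67 tilt [-0.0397 -0.0126] gap 74.3 F [0.1 0.  0.3]
```

```bash
python3 -m jog '[{"claw":74,"slide":[0,0,-60],"turn":0},{"claw":74,"slide":[0,0,-50],"turn":0},{"claw":74,"slide":[0,0,0],"turn":0},{"claw":74,"slide":[0,0,20],"turn":0},{"claw":74,"slide":[0,0,20],"turn":0},{"claw":74,"slide":[0,0,20],"turn":0},{"claw":74,"slide":[0,0,20],"turn":0},{"claw":74,"slide":[0,0,20],"turn":0}]'|tail -1;python3 st.py;python3 -m jog '[{"claw":74,"slide":[0,0,0],"turn":0},{"claw":74,"slide":[0,0,-60],"turn":0},{"claw":74,"slide":[0,0,-50],"turn":0},{"claw":74,"slide":[0,0,0],"turn":0},{"claw":74,"slide":[0,0,20],"turn":0},{"claw":74,"slide":[0,0,20],"turn":0},{"claw":74,"slide":[0,0,20],"turn":0},{"claw":74,"slide":[0,0,20],"turn":0}]'|tail -1;python3 st.py;  python3 -c "
from h import *
print(np.round(manip.sense()['joints'],3))"
```

```text
finger_gap: 0.785
tcp [488.3 -81.7 435. ] grasp [483.1 -84.2 255.1] yaw -145.45 t 42.67 tilt [-0.0288 -0.0143] gap 73.8 F [-0.5  0.6  0.4]
finger_gap: 0.787
tcp [489.3 -80.3 420.5] grasp [486.5 -83.3 240.5] yaw -145.35 t 43.67 tilt [-0.0156 -0.0165] gap 73.9 F [-0.1  0.1  0.1]
[ 0.528  0.201 -0.488  1.893  0.126  1.089 -2.548]
```

```bash
python3 -m jog '[{"claw":74,"slide":[-3,20,0],"turn":10.5},{"claw":74,"slide":[-3,20,0],"turn":10.5},{"claw":74,"slide":[-3,20,0],"turn":10.5},{"claw":74,"slide":[-3,20,0],"turn":10.5},{"claw":74,"slide":[-3,20,0],"turn":10.5},{"claw":74,"slide":[-3,20,0],"turn":10.5},{"claw":74,"slide":[-3,20,0],"turn":10.5},{"claw":74,"slide":[-3,20,0],"turn":10.5}]'|tail -1;python3 -m jog '[{"claw":74,"slide":[-3,20,0],"turn":10.5},{"claw":74,"slide":[-3,20,0],"turn":10.5},{"claw":74,"slide":[-3,20,0],"turn":10.5},{"claw":74,"slide":[-3,20,0],"turn":10.5},{"claw":74,"slide":[-3,20,0],"turn":10.5},{"claw":74,"slide":[-3,20,0],"turn":10.5},{"claw":74,"slide":[-3,20,0],"turn":10.5},{"claw":74,"slide":[-3,20,0],"turn":10.5}]'|tail -1;python3 st.py 407.2 355 62.2
```

```text
finger_gap: 0.785
finger_gap: 0.787
tcp [437.6 255.3 464.2] grasp [442.4 261.8 284.4] yaw 26.46 t 45.67 tilt [0.0268 0.0358] gap 74.0 F [ 0.8 -0.3  0.2]
delta [ -35.2   93.2 -222.2]
```

```bash
python3 -m jog '[{"claw":74,"slide":[-7,18,0],"turn":9.3},{"claw":74,"slide":[-7,18,0],"turn":9.3},{"claw":74,"slide":[-7,18,0],"turn":9.3},{"claw":74,"slide":[-7,18,0],"turn":9.3},{"claw":74,"slide":[-5,12,0],"turn":9.3},{"claw":74,"slide":[0,5,-20],"turn":8},{"claw":74,"slide":[0,0,0],"turn":0},{"claw":74,"slide":[0,0,0],"turn":0}]'|tail -1;python3 st.py 407.2 355 62.2
```

```text
finger_gap: 0.786
tcp [401.5 349.5 462.4] grasp [401.6 357.1 282.6] yaw 82.77 t 46.67 tilt [0.0005 0.0424] gap 73.9 F [-0.4 -0.1  0.1]
delta [   5.6   -2.1 -220.4]
```

```bash
python3 -m jog '[{"claw":74,"slide":[5,-2,-40],"turn":0},{"claw":74,"slide":[0,0,-50],"turn":0},{"claw":74,"slide":[0,0,-45],"turn":0},{"claw":74,"slide":[0,0,-20],"turn":0},{"claw":74,"slide":[0,0,0],"turn":0},{"claw":74,"slide":[0,0,0],"turn":0}]'|tail -1;python3 st.py 407.2 355 62.2
```

```text
finger_gap: 0.785
tcp [409.3 347.1 312.1] grasp [411.3 355.  132.3] yaw 81.78 t 47.42 tilt [0.0112 0.044 ] gap 73.8 F [0.6 0.4 0.2]
delta [ -4.1  -0.  -70.1]
```

```bash
python3 -m jog '[{"claw":76,"slide":[-4,0,-3],"turn":0.5},{"claw":76,"slide":[-1,0,-20],"turn":0},{"claw":76,"slide":[0,0,-22],"turn":0},{"claw":76,"slide":[0,0,-20],"turn":0},{"claw":76,"slide":[0,0,0],"turn":0}]'|tail -1;python3 st.py 407.2 355 62.2
```

```text
finger_gap: 0.807
tcp [404.1 347.  244.1] grasp [406.4 355.   64.3] yaw 82.26 t 48.05 tilt [0.0125 0.0446] gap 75.9 F [-0.4 -0.5  0.5]
delta [ 0.8 -0.  -2.1]
```

```bash
python3 -m jog '[{"claw":76,"slide":[1,0,-3],"turn":0},{"claw":45,"slide":[0,0,0],"turn":0},{"claw":45,"slide":[0,0,0],"turn":0},{"claw":45,"slide":[0,0,0],"turn":0},{"claw":45,"slide":[0,0,0],"turn":0}]'|tail -1;python3 st.py 407.2 355 62.2
python3 - <<'E'
from meas import *
s=manip.snapshot("scene")
cv2.imwrite("pics/s7.png",cv2.resize(s["pixels"][140:280,360:500],None,fx=4.2,fy=4.2,interpolation=cv2.INTER_CUBIC))
E
```

```text
finger_gap: 0.669
tcp [405.4 347.3 241.8] grasp [407.8 355.4  62. ] yaw 82.26 t 48.67 tilt [0.0135 0.0452] gap 62.9 F [-0.   0.  -2.6]
delta [-0.6 -0.4  0.2]
```

View pics/s7.png

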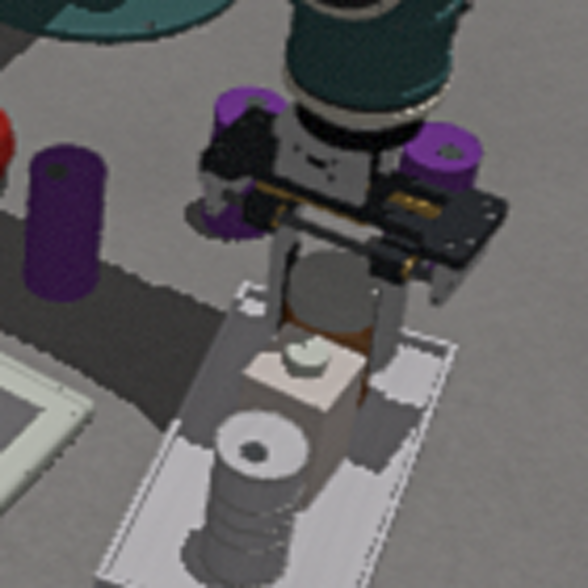

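```bash
python3 -m jog '[{"claw":45,"slide":[0,0,15],"turn":0},{"claw":45,"slide":[0,0,40],"turn":0},{"claw":45,"slide":[0,0,50],"turn":0},{"claw":45,"slide":[0,-10,40],"turn":0},{"claw":45,"slide":[12,-40,5],"turn":0},{"claw":45,"slide":[16,-55,0],"turn":0},{"claw":45,"slide":[17,-55,0],"turn":0},{"claw":45,"slide":[17,-55,0],"turn":0}]'|tail -1;python3 st.py;python3 -m jog '[{"claw":45,"slide":[17,-55,0],"turn":0},{"claw":45,"slide":[17,-55,0],"turn":0},{"claw":45,"slide":[15,-45,0],"turn":0},{"claw":45,"slide":[8,-25,0],"turn":0},{"claw":45,"slide":[0,0,0],"turn":0},{"claw":45,"slide":[0,0,0],"turn":0}]'|tail -1;python3 st.py 534.8 -63.7 79
```

```text
finger_gap: 0.657
tcp [464.3 131.  403.5] grasp [467.2 139.4 223.7] yaw 82.94 t 49.73 tilt [0.0161 0.0463] gap 61.7 F [ 2.3  0.7 -3.1]
finger_gap: 0.657
tcp [521.7 -57.9 408.4] grasp [525.2 -50.  228.6] yaw 82.71 t 50.48 tilt [0.0196 0.0442] gap 61.8 F [-0.1  0.2 -2.5]
delta [   9.6  -13.7 -149.6]
```

Run:
```python
from meas import *
s=manip.snapshot("scene")
u,v=285,160
R=np.array(s["R"]);t=np.array(s["t"]);c=R@np.array([530,-55,240])+t;u=int(c[0]/c[2]*s["fx"]+s["cx"]);v=int(c[1]/c[2]*s["fy"]+s["cy"]);print(u,v)
a=s["pixels"][max(0,v-70):v+90,max(0,u-80):u+80]
cv2.imwrite("pics/s8.png",cv2.resize(a,None,fx=3.7,fy=3.7,interpolation=cv2.INTER_CUBIC))
```

```text
283 144
```

View pics/s8.png

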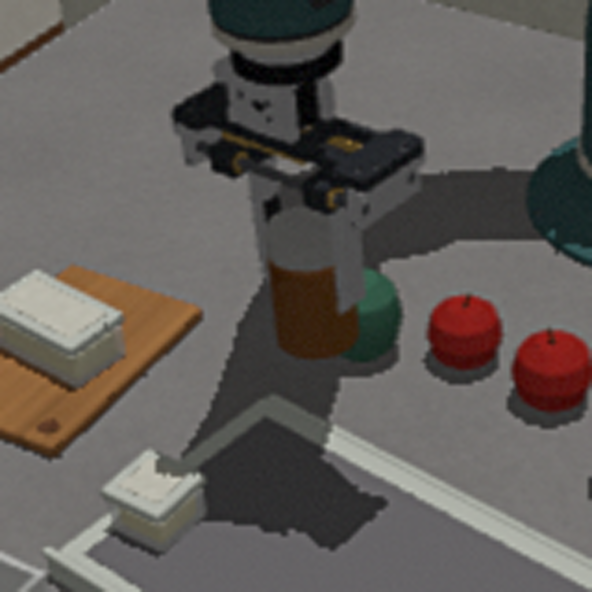

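The jar is firmly held in line with the slightly tilted fingers, and the container is standing on the board. I'll lower the jar to its place, correcting for the tilt.

```bash
python3 -m jog '[{"claw":45,"slide":[8,-15,-20],"turn":0},{"claw":45,"slide":[0,0,-40],"turn":0},{"claw":45,"slide":[0,0,-40],"turn":0},{"claw":45,"slide":[0,0,-15],"turn":0},{"claw":45,"slide":[0,0,0],"turn":0},{"claw":45,"slide":[0,0,0],"turn":0}]'|tail -1;python3 st.py 533.2 -66.2 80.4
```

```text
finger_gap: 0.66
tcp [530.1 -68.2 294.7] grasp [534.4 -60.5 114.9] yaw 83.14 t 51.27 tilt [0.0242 0.0426] gap 62.0 F [ 0.   0.1 -2.1]
delta [ -1.2  -5.7 -34.5]
```

```bash
python3 -m jog '[{"claw":45,"slide":[-2,-6,-10],"turn":0},{"claw":45,"slide":[0,0,-12],"turn":0},{"claw":45,"slide":[0,0,-7],"turn":0},{"claw":45,"slide":[0,0,0],"turn":0}]'|tail -1;python3 st.py 533.2 -66.2 80.4
```

```text
finger_gap: 0.662
tcp [528.3 -75.1 265.3] grasp [533.  -67.6  85.5] yaw 83.09 t 51.77 tilt [0.0263 0.0415] gap 62.2 F [ 0.3 -0.4 -2.7]
delta [ 0.2  1.4 -5.1]
```

```bash
python3 -m jog '[{"claw":45,"slide":[0,1,-2.5],"turn":0},{"claw":45,"slide":[0,0,-1.5],"turn":0},{"claw":45,"slide":[0,0,0],"turn":0}]'|tail -1;python3 st.py 533.2 -66.2 80.4;python3 -m jog '[{"claw":45,"slide":[0,0,-1.5],"turn":0},{"claw":45,"slide":[0,0,0],"turn":0}]'|tail -1;python3 st.py 533.2 -66.2 80.4
```

```text
finger_gap: 0.658
tcp [528.4 -73.8 261.3] grasp [533.3 -66.3  81.5] yaw 83.11 t 52.15 tilt [0.0267 0.0417] gap 61.9 F [-0.5 -0.9 -2.2]
delta [-0.1  0.1 -1.1]
finger_gap: 0.66
tcp [528.5 -73.7 260. ] grasp [533.4 -66.3  80.2] yaw 83.11 t 52.4 tilt [0.0271 0.0416] gap 62.0 F [-0.5  0.1 -2.3]
delta [-0.2  0.1  0.2]
```

```bash
python3 -m jog '[{"claw":45,"slide":[0,0,-1.5],"turn":0},{"claw":45,"slide":[0,0,0],"turn":0}]'|tail -1;python3 st.py 533.2 -66.2 80.4;python3 - <<'E'
from meas import *
s=manip.snapshot("scene");C=cloud(s)
m=(abs(C[...,0]-533)<35)&(abs(C[...,1]+66)<35)&(C[...,2]<124)&(C[...,2]>105)
print(m.sum(),np.percentile(C[m][:,2],[10,50,80,95]))
E
```

```text
finger_gap: 0.658
tcp [529.1 -73.7 259.8] grasp [534.3 -66.5  80. ] yaw 83.1 t 52.65 tilt [0.0287 0.0402] gap 61.9 F [-1.9 -0.7 -1.8]
delta [-1.1  0.3  0.4]
235 [110.1236874  118.25943418 120.3246033  122.41008756]
```

```bash
python3 -m jog '[{"claw":74,"slide":[0,0,0],"turn":0},{"claw":74,"slide":[0,0,0],"turn":0},{"claw":74,"slide":[0,0,20],"turn":0},{"claw":74,"slide":[0,0,40],"turn":0},{"claw":74,"slide":[0,0,50],"turn":0},{"claw":70,"slide":[0,15,25],"turn":0},{"claw":70,"slide":[-5,50,0],"turn":0},{"claw":70,"slide":[-6,55,0],"turn":0}]'|tail -1;python3 -m jog '[{"claw":70,"slide":[-6,55,0],"turn":0},{"claw":70,"slide":[-6,55,0],"turn":0},{"claw":70,"slide":[-6,55,0],"turn":0},{"claw":70,"slide":[-6,55,0],"turn":0},{"claw":70,"slide":[-6,50,0],"turn":0},{"claw":70,"slide":[-4,20,0],"turn":0},{"claw":70,"slide":[0,0,0],"turn":0}]'|tail -1;python3 st.py 485.7 361.3 66.8
python3 - <<'E'
from meas import *
for n in("top","scene"):
  s=manip.snapshot(n);print(tops(s,dict(jar=(490,590,-115,-15,111,125))))
E
python3 -c "
from h import *
print(np.round(manip.sense()['joints'],3))"
```

```text
finger_gap: 0.743
finger_gap: 0.747
tcp [477.9 350.7 415.3] grasp [484.7 358.8 235.6] yaw 83.22 t 54.58 tilt [0.0375 0.0447] gap 70.2 F [ 0.5 -0.2  0.1]
delta [   1.     2.5 -168.8]
{'jar': (386, array([533.8, -64.2]), array([57.2, 60.2]), 88.8, 'circ', array([534.6, -64.2]), 31.2, 'mean', array([534.5, -64.2], dtype=float32), 'z', 117.4)}
{'jar': (270, array([535.6, -62.7]), array([62.3, 62.7]), 87.6, 'circ', array([535.7, -64.8]), 34.1, 'mean', array([537.7, -62.3], dtype=float32), 'z', 118.0)}
[ 0.095  0.547 -1.066  1.681  0.521  1.164  0.354]
```

```bash
cat >> st.py <<'E'
print("j",np.round(st["joints"],2))
E
python3 -m jog '[{"claw":70,"slide":[0,2,-40],"turn":0},{"claw":70,"slide":[0,0,-40],"turn":0},{"claw":70,"slide":[0,0,-20],"turn":0},{"claw":70,"slide":[0,0,0],"turn":0},{"claw":70,"slide":[0,0,0],"turn":0}]'|tail -1;python3 st.py 485.7 361.3 66.8
```

```text
finger_gap: 0.746
tcp [482.1 346.  316. ] grasp [489.6 353.9 136.3] yaw 82.63 t 55.3 tilt [0.042  0.0438] gap 70.2 F [0.2 0.4 1.3]
delta [ -3.9   7.4 -69.5]
j [ 0.04  0.65 -0.97  1.77  0.64  1.    0.27]
```

```bash
python3 -m jog '[{"claw":72,"slide":[-4,7,0],"turn":0.4},{"claw":72,"slide":[0,0,0],"turn":0}]'|tail -1;python3 st.py 486.5 361.5 66.8
```

```text
finger_gap: 0.764
tcp [478.1 353.8 318. ] grasp [486.  362.  138.3] yaw 83.05 t 55.55 tilt [0.0439 0.0454] gap 71.8 F [-0.1  0.6  0.3]
delta [  0.5  -0.5 -71.5]
j [ 0.02  0.65 -0.98  1.77  0.64  1.    0.26]
```

```bash
python3 -m jog '[{"claw":72,"slide":[0,0,-20],"turn":0},{"claw":72,"slide":[0,0,-22],"turn":0},{"claw":72,"slide":[0,0,-20],"turn":0},{"claw":72,"slide":[0,0,-3],"turn":0},{"claw":72,"slide":[0,0,0],"turn":0}]'|tail -1;python3 st.py 486.5 361.5 66.8
```

```text
finger_gap: 0.765
tcp [477.7 353.7 247.8] grasp [485.3 361.8  68.2] yaw 83.07 t 56.17 tilt [0.0427 0.0446] gap 71.9 F [0.6 0.7 0.9]
delta [ 1.2 -0.3 -1.4]
j [-0.03  0.73 -0.9   1.81  0.73  0.9   0.2 ]
```

```bash
python3 -m jog '[{"claw":40,"slide":[0,0,0],"turn":0},{"claw":40,"slide":[0,0,0],"turn":0},{"claw":40,"slide":[0,0,0],"turn":0},{"claw":40,"slide":[0,0,0],"turn":0}]'|tail -1;python3 st.py;python3 -m jog '[{"claw":40,"slide":[0,0,15],"turn":0},{"claw":40,"slide":[0,0,40],"turn":0},{"claw":40,"slide":[0,0,50],"turn":0},{"claw":40,"slide":[0,-10,40],"turn":0},{"claw":40,"slide":[6,-40,5],"turn":0},{"claw":40,"slide":[10,-55,0],"turn":0},{"claw":40,"slide":[10,-55,0],"turn":0},{"claw":40,"slide":[10,-55,0],"turn":0}]'|tail -1;python3 st.py 542 35 83
```

```text
finger_gap: 0.603
tcp [477.9 353.8 249. ] grasp [485.9 361.9  69.4] yaw 83.06 t 56.67 tilt [0.0441 0.0452] gap 56.7 F [ 0.2  0.4 -3.5]
j [-0.03  0.73 -0.9   1.81  0.73  0.9   0.2 ]
finger_gap: 0.594
tcp [510.5 137.7 411.1] grasp [519.  146.2 231.5] yaw 83.68 t 57.67 tilt [0.0471 0.0472] gap 55.8 F [ 0.6  0.8 -3.3]
delta [  23.  -111.2 -148.5]
j [ 0.6   0.44 -1.15  1.84  0.44  1.09  0.76]
```

```bash
python3 -m jog '[{"claw":40,"slide":[5,-15,-15],"turn":0},{"claw":40,"slide":[5,-20,-15],"turn":0},{"claw":40,"slide":[0,0,0],"turn":0}]'|tail -1;python3 st.py 542 35 83
```

```text
finger_gap: 0.596
tcp [521.3  97.8 381. ] grasp [530.1 105.9 201.4] yaw 83.4 t 58.05 tilt [0.0484 0.0453] gap 56.0 F [-0.5  0.9 -1.8]
delta [  11.9  -70.9 -118.4]
j [ 0.64  0.48 -1.12  1.87  0.48  1.04  0.8 ]
```

```bash
python3 -m jog '[{"claw":40,"slide":[5,-30,-15],"turn":0},{"claw":40,"slide":[5,-30,-25],"turn":0},{"claw":40,"slide":[2,-12,-25],"turn":0},{"claw":40,"slide":[0,0,-15],"turn":0},{"claw":40,"slide":[0,0,0],"turn":0},{"claw":40,"slide":[0,0,0],"turn":0}]'|tail -1;python3 st.py 542.2 32.1 87.7
```

```text
finger_gap: 0.595
tcp [533.4  31.3 300.9] grasp [542.6  40.1 121.4] yaw 84.08 t 58.8 tilt [0.0506 0.0489] gap 55.9 F [-0.3 -0.  -2.6]
delta [ -0.4  -8.  -33.7]
j [ 0.68  0.59 -1.02  1.92  0.59  0.9   0.85]
```

```bash
python3 -m jog '[{"claw":40,"slide":[-1,-8,-9],"turn":-0.7},{"claw":40,"slide":[0,0,-12],"turn":0},{"claw":40,"slide":[0,0,-6],"turn":0},{"claw":40,"slide":[0,0,0],"turn":0}]'|tail -1;python3 st.py 542.2 32.1 87.7
```

```text
finger_gap: 0.595
tcp [532.5  23.4 273.1] grasp [542.   32.   93.5] yaw 83.38 t 59.3 tilt [0.0528 0.0478] gap 56.0 F [ 0.2 -1.1 -2.8]
delta [ 0.2  0.1 -5.8]
j [ 0.67  0.62 -0.98  1.95  0.64  0.85  0.82]
```

```bash
python3 -m jog '[{"claw":40,"slide":[0,0,-3],"turn":0},{"claw":40,"slide":[0,0,-1.5],"turn":0},{"claw":40,"slide":[0,0,0],"turn":0}]'|tail -1;python3 st.py 542.2 32.1 87.7;python3 -m jog '[{"claw":40,"slide":[0,0,-1.5],"turn":0},{"claw":40,"slide":[0,0,0],"turn":0}]'|tail -1;python3 st.py 542.2 32.1 87.7
```

```text
finger_gap: 0.595
tcp [532.6  23.7 268.6] grasp [542.2  32.3  89.1] yaw 83.39 t 59.67 tilt [0.0532 0.048 ] gap 56.0 F [-0.1 -0.6 -2.5]
delta [-0.  -0.2 -1.4]
j [ 0.66  0.63 -0.97  1.95  0.65  0.85  0.82]
finger_gap: 0.596
tcp [532.7  23.7 267.3] grasp [542.4  32.3  87.7] yaw 83.39 t 59.92 tilt [0.0537 0.0479] gap 56.0 F [ 0.1  0.4 -2.5]
delta [-0.2 -0.2 -0. ]
j [ 0.66  0.63 -0.97  1.95  0.65  0.84  0.82]
```

```bash
python3 -m jog '[{"claw":40,"slide":[0,0,-1.5],"turn":0},{"claw":40,"slide":[0,0,0],"turn":0}]'|tail -1;python3 st.py 542.2 32.1 87.7
```

```text
finger_gap: 0.594
tcp [533.2  23.8 267. ] grasp [543.2  32.2  87.5] yaw 83.38 t 60.17 tilt [0.0552 0.0467] gap 55.8 F [-2.  -0.4 -1.4]
delta [-1.  -0.1  0.2]
j [ 0.66  0.63 -0.97  1.95  0.65  0.84  0.81]
```

```bash
python3 -m jog '[{"claw":70,"slide":[0,0,0],"turn":0},{"claw":70,"slide":[0,0,0],"turn":0},{"claw":70,"slide":[0,0,20],"turn":0},{"claw":70,"slide":[0,0,40],"turn":0},{"claw":70,"slide":[0,0,35],"turn":0},{"claw":70,"slide":[0,15,5],"turn":0},{"claw":70,"slide":[2,45,0],"turn":0},{"claw":70,"slide":[4,50,0],"turn":0}]'|tail -1;python3 st.py;python3 -m jog '[{"claw":70,"slide":[4,50,0],"turn":0},{"claw":70,"slide":[4,50,0],"turn":0},{"claw":70,"slide":[4,50,0],"turn":0},{"claw":70,"slide":[4,40,0],"turn":0},{"claw":70,"slide":[2,20,0],"turn":0},{"claw":70,"slide":[0,0,0],"turn":0}]'|tail -1;python3 st.py 567 366 66
python3 - <<'E'
from meas import *
for n in("top","scene"):
  s=manip.snapshot(n);print(tops(s,dict(jar=(490,590,-115,-15,111,125),carton=(500,590,-5,75,109,122),can=(520,620,320,410,98,112))))
cv2.imwrite(f"pics/s9.png",cv2.resize(s["pixels"][60:360,180:560],None,fx=2,fy=2))
E
```

```text
finger_gap: 0.748
tcp [539.3 134.7 374.7] grasp [549.7 143.1 195.2] yaw 83.08 t 61.17 tilt [0.0576 0.0464] gap 70.3 F [ 0.9 -0.2 -0.1]
j [ 0.53  0.53 -1.07  1.82  0.52  1.04  0.72]
finger_gap: 0.744
tcp [552.9 358.9 375.3] grasp [562.7 367.6 195.8] yaw 83.51 t 61.92 tilt [0.0547 0.0486] gap 69.9 F [-0.1  0.5 -0.8]
delta [   4.3   -1.6 -129.8]
j [ 0.02  0.68 -0.98  1.55  0.62  1.15  0.39]
{'jar': (391, array([534.6, -64.2]), array([58.3, 57.2]), 1.3, 'circ', array([534.7, -64.1]), 30.8, 'mean', array([534.1, -64.1], dtype=float32), 'z', 117.0), 'carton': (351, array([544. ,  35.2]), array([55.6, 56.3]), 83.2, 'circ', array([544.1,  35.9]), 37.1, 'mean', array([543.6,  35.2], dtype=float32), 'z', 115.1), 'can': None}
{'jar': (274, array([535.2, -63.8]), array([62.1, 61.3]), 9.9, 'circ', array([533.7, -63.8]), 33.4, 'mean', array([537.9, -62.3], dtype=float32), 'z', 117.9), 'carton': (258, array([545. ,  35.9]), array([58.6, 59.8]), 83.0, 'circ', array([545.3,  35.8]), 38.0, 'mean', array([550.8,  39. ], dtype=float32), 'z', 115.8), 'can': (324, array([567.8, 366.5]), array([52.9, 54.3]), 70.6, 'circ', array([567.6, 366.7]), 28.7, 'mean', array([569.5, 366.9], dtype=float32), 'z', 105.0)}
```

View pics/s9.png

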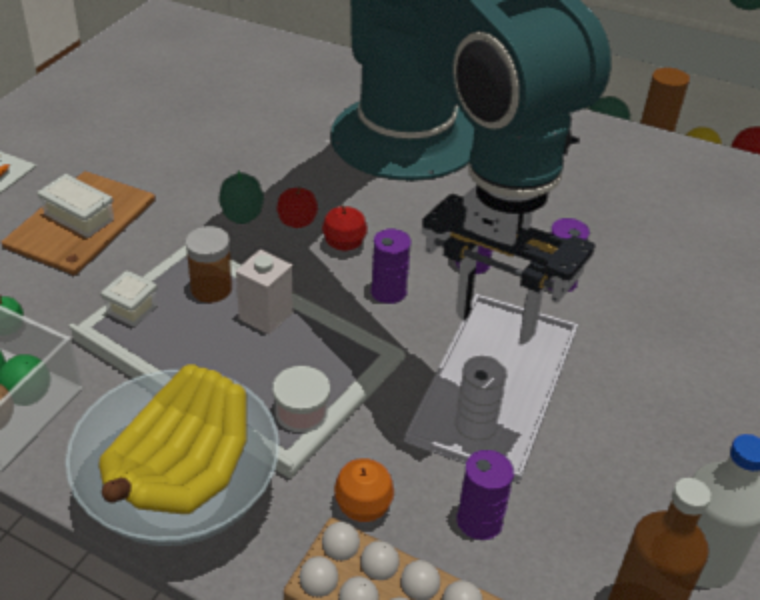

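Jar and carton are back within about 2 mm, at crop (209,262) and (264,290). Next is the silver can at crop (480,395).

```bash
python3 -m jog '[{"claw":70,"slide":[4,-1,-25],"turn":-0.5},{"claw":70,"slide":[0,0,-30],"turn":0},{"claw":70,"slide":[0,0,-5],"turn":0},{"claw":70,"slide":[0,0,0],"turn":0}]'|tail -1;python3 st.py 566.8 366 66
```

```text
finger_gap: 0.745
tcp [559.  351.7 312.3] grasp [569.1 359.8 132.7] yaw 82.57 t 62.52 tilt [0.0559 0.0448] gap 70.0 F [0.7 0.9 0.1]
delta [ -2.3   6.2 -66.7]
j [ 0.01  0.75 -0.92  1.6   0.68  1.06  0.35]
```

```bash
python3 -m jog '[{"claw":70,"slide":[-3,6,0],"turn":0},{"claw":70,"slide":[0,0,0],"turn":0},{"claw":70,"slide":[0,0,-20],"turn":0},{"claw":70,"slide":[0,0,-22],"turn":0},{"claw":70,"slide":[0,0,-20],"turn":0},{"claw":70,"slide":[0,0,0],"turn":0},{"claw":70,"slide":[0,0,0],"turn":0}]'|tail -1;python3 st.py 566.8 366 66
```

```text
finger_gap: 0.744
tcp [555.7 358.  246.7] grasp [565.9 366.1  67.2] yaw 82.56 t 63.4 tilt [0.0564 0.0451] gap 70.0 F [-0.1 -0.2  0.6]
delta [ 0.9 -0.1 -1.2]
j [-0.04  0.82 -0.87  1.64  0.74  0.96  0.29]
```

```bash
python3 -m jog '[{"claw":40,"slide":[0,0,0],"turn":0},{"claw":40,"slide":[0,0,0],"turn":0},{"claw":40,"slide":[0,0,0],"turn":0},{"claw":40,"slide":[0,0,0],"turn":0}]'|tail -1;python3 st.py;python3 -m jog '[{"claw":40,"slide":[0,0,15],"turn":0},{"claw":40,"slide":[0,0,35],"turn":0},{"claw":40,"slide":[0,0,35],"turn":0},{"claw":40,"slide":[0,-20,15],"turn":0},{"claw":40,"slide":[-1,-45,0],"turn":0},{"claw":40,"slide":[-2,-50,0],"turn":0},{"claw":40,"slide":[-2,-50,0],"turn":0},{"claw":40,"slide":[-2,-30,0],"turn":0}]'|tail -1;python3 -m jog '[{"claw":40,"slide":[-2,-15,0],"turn":0},{"claw":40,"slide":[0,0,0],"turn":0}]'|tail -1;python3 st.py 554.4 121 85
```

```text
finger_gap: 0.577
tcp [556.  357.8 248.1] grasp [566.5 365.9  68.6] yaw 82.54 t 63.9 tilt [0.0579 0.045 ] gap 54.2 F [-0.3 -1.2 -1.9]
j [-0.04  0.82 -0.87  1.63  0.74  0.96  0.29]
finger_gap: 0.571
finger_gap: 0.571
tcp [544.3 143.7 359.9] grasp [555.6 152.3 180.5] yaw 82.74 t 65.15 tilt [0.063  0.0478] gap 53.7 F [-0.6  0.  -2.1]
delta [ -1.2 -31.3 -95.5]
j [ 0.49  0.55 -1.05  1.81  0.55  1.02  0.68]
```

```bash
python3 -m jog '[{"claw":40,"slide":[-1,-20,0],"turn":0},{"claw":40,"slide":[0,-10,-15],"turn":0},{"claw":40,"slide":[0,0,-25],"turn":0},{"claw":40,"slide":[0,0,-15],"turn":0},{"claw":40,"slide":[0,0,0],"turn":0}]'|tail -1;python3 st.py 553.7 120.8 86.9
```

```text
finger_gap: 0.576
tcp [542.8 116.9 303.3] grasp [554.3 125.8 123.9] yaw 83.0 t 65.78 tilt [0.0643 0.0497] gap 54.1 F [ 0.8  0.2 -1.8]
delta [ -0.6  -5.  -37. ]
j [ 0.5   0.61 -0.99  1.88  0.62  0.91  0.67]
```

```bash
python3 -m jog '[{"claw":40,"slide":[-1,-5,-10],"turn":0},{"claw":40,"slide":[0,0,-14],"turn":0},{"claw":40,"slide":[0,0,-7],"turn":0},{"claw":40,"slide":[0,0,0],"turn":0}]'|tail -1;python3 st.py 553.7 120.8 86.9
```

```text
finger_gap: 0.57
tcp [541.9 112.2 270.9] grasp [553.7 121.2  91.6] yaw 83.04 t 66.28 tilt [0.0652 0.0501] gap 53.6 F [ 0.2  0.2 -3. ]
delta [ 0.  -0.4 -4.7]
j [ 0.48  0.64 -0.95  1.9   0.67  0.86  0.65]
```

```bash
python3 -m jog '[{"claw":40,"slide":[0,0,-2.5],"turn":0},{"claw":40,"slide":[0,0,-1.5],"turn":0},{"claw":40,"slide":[0,0,0],"turn":0}]'|tail -1;python3 st.py 553.7 120.8 86.9;python3 -m jog '[{"claw":40,"slide":[0,0,-1.5],"turn":0},{"claw":40,"slide":[0,0,0],"turn":0}]'|tail -1;python3 st.py 553.7 120.8 86.9
```

```text
finger_gap: 0.573
tcp [542.2 112.3 267.3] grasp [554.1 121.4  87.9] yaw 83.04 t 66.65 tilt [0.0662 0.0503] gap 53.8 F [-0.4  0.1 -2.7]
delta [-0.4 -0.6 -1. ]
j [ 0.47  0.65 -0.95  1.91  0.67  0.85  0.64]
finger_gap: 0.573
tcp [542.3 112.4 266. ] grasp [554.3 121.4  86.6] yaw 83.04 t 66.9 tilt [0.0667 0.0503] gap 53.8 F [ 0.1 -0.2 -2.9]
delta [-0.6 -0.6  0.3]
j [ 0.47  0.65 -0.95  1.91  0.68  0.85  0.64]
```

```bash
python3 -m jog '[{"claw":40,"slide":[0,0,-1.5],"turn":0},{"claw":40,"slide":[0,0,0],"turn":0}]'|tail -1;python3 st.py 553.7 120.8 86.9
```

```text
finger_gap: 0.573
tcp [542.7 112.6 265.8] grasp [554.9 121.5  86.4] yaw 83.03 t 67.15 tilt [0.0683 0.0495] gap 53.9 F [-1.1 -1.5 -0.9]
delta [-1.2 -0.7  0.5]
j [ 0.47  0.65 -0.94  1.91  0.68  0.85  0.64]
```

The can is in contact with the deck. I'll release it, lift straight up, then move aside.

```bash
python3 -m jog '[{"claw":70,"slide":[0,0,0],"turn":0},{"claw":70,"slide":[0,0,0],"turn":0},{"claw":70,"slide":[0,0,15],"turn":0},{"claw":70,"slide":[0,0,40],"turn":0},{"claw":70,"slide":[0,0,45],"turn":0},{"claw":70,"slide":[0,20,20],"turn":0},{"claw":70,"slide":[-5,50,0],"turn":0},{"claw":70,"slide":[-5,50,0],"turn":0}]'|tail -1;python3 -m jog '[{"claw":70,"slide":[-5,50,0],"turn":0},{"claw":70,"slide":[-5,50,0],"turn":0},{"claw":70,"slide":[-5,30,0],"turn":0},{"claw":70,"slide":[0,0,0],"turn":0},{"claw":70,"slide":[0,0,0],"turn":0}]'|tail -1;python3 st.py
python3 - <<'E'
from meas import *
B=dict(jar=(490,590,-110,-15,111,125),can=(500,600,85,165,116,130),carton=(500,590,0,75,109,122),tub=(640,705,125,215,66,80),pot=(580,690,-185,-90,60,75),container=(400,580,-440,-270,58,75),board=(370,620,-440,-270,10,24))
for n in("top","scene"):
  s=manip.snapshot(n)
  for k,v in tops(s,B).items(): print(n,k,*v if v else [])
  cv2.imwrite(f"pics/{n}10.png",cv2.resize(s["pixels"][60:340,150:520],None,fx=2.1,fy=2.1))
E
```

```text
finger_gap: 0.747
finger_gap: 0.74
tcp [515.3 369.6 400.1] grasp [528.4 379.3 220.8] yaw 82.97 t 68.78 tilt [0.0731 0.0538] gap 69.6 F [-0.5 -0.5  0.1]
j [ 0.02  0.62 -1.01  1.6   0.59  1.15  0.34]
top jar 393 [534.1 -64.2] [57.2 60.5] 89.6 circ [534.8 -64.8] 31.4 mean [534.1 -64.1] z 117.5
top can 301 [556.8 124.5] [52.2 51.7] 57.4 circ [556.6 124.1] 27.0 mean [556.6 124.5] z 121.3
top carton 346 [544.7  35. ] [55.9 56.7] 83.3 circ [544.   34.6] 37.8 mean [543.3  35.3] z 115.1
top tub 472 [672.4 168.6] [63.6 68.4] 1.0 circ [673.6 167.8] 36.1 mean [672.9 168.1] z 72.1
top pot 422 [ 628.8 -138.5] [57.7 57.9] 88.7 circ [ 628.7 -138.5] 38.8 mean [ 628.8 -138.3] z 67.2
top container 851 [ 490.9 -353.3] [111.   64.7] 83.1 circ [ 491.  -353.1] 61.6 mean [ 490.5 -352.6] z 63.6
top board 2755 [ 494.2 -353.8] [233.1 154.3] 3.1 circ [ 496.1 -355.3] 137.3 mean [ 484.8 -350.4] z 15.6
scene jar 275 [537.  -63.2] [61.6 60.7] 57.0 circ [536.5 -63.5] 33.3 mean [538.  -62.2] z 117.8
scene can 248 [556.4 124.2] [54.4 53.4] 65.3 circ [557.2 123.3] 29.1 mean [558.9 125.6] z 122.2
scene carton 256 [545.   36.5] [58.6 59. ] 82.1 circ [543.8  36. ] 38.9 mean [550.9  39.3] z 115.9
scene tub 487 [672.6 168.2] [71.9 64.9] 89.6 circ [674.8 167.8] 36.7 mean [674.9 169.7] z 73.0
scene pot 324 [ 629.9 -138.5] [60.2 59.9] 84.7 circ [ 629.8 -137.3] 38.6 mean [ 632.6 -135.5] z 67.6
scene container 446 [ 493.5 -353.4] [117.6  65.6] 84.0 circ [ 495.2 -353.5] 65.2 mean [ 495.3 -349.4] z 64.2
scene board 1374 [ 490.1 -351.9] [225.4 155.5] 1.3 circ [ 490.8 -351.6] 129.8 mean [ 510.  -341.1] z 16.0
```

View pics/top10.png

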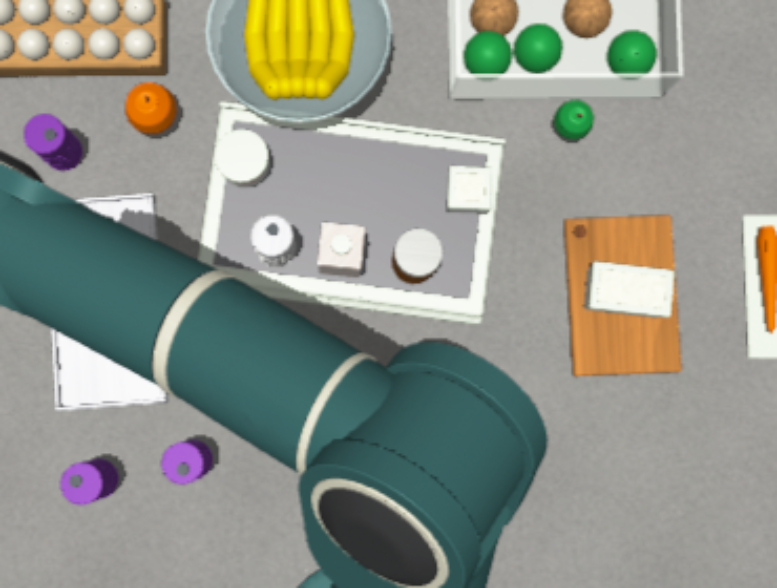

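View pics/scene10.png

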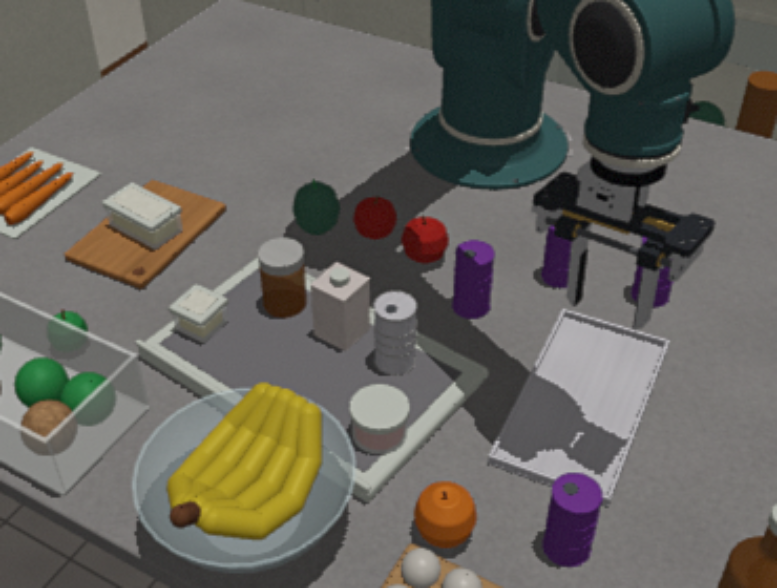

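```bash
python3 -c "
from rig import manip
print(manip.finish_job()); print(manip.sense()['time_s'])"
```

```text
the job is handed in; nothing more can be done
None
the job is handed in; nothing more can be done
```

The job is done and handed in at about 69 s. The can, carton and jar went onto the tray, the container onto the middle of the board, and then the jar, carton and can back to their places.

**Last checks, by depth in both cameras:**

| Thing | Result |
|---|---|
| Jar | about 1–2 mm from its start |
| Carton | about 2 mm from its start |
| Can | about 2–3 mm from its start |
| Container | about 2–4 mm from the board's middle, standing on it |
| Tub and pot | not moved within the measurement noise |

In the last pictures everything is upright, and the gripper hangs free above the empty tray. I left the purple cans alone.

**What was off:**
- **Tool tilt:** the tool slowly tilted away from vertical as it moved, reaching 0.09 rad by the end. A mid-job correction, about 14 s in all, removed only part of it. I placed the jar, carton and can with an allowance for the tilt, so each was held about 0.05 rad off vertical while being set down.
- **Wrist force:** it did not show the touchdowns on the tray and shelf clearly. I judged them by the height no longer falling, and for the first can also by its depth reading.
- **Camera agreement:** the two cameras differed by up to about 3 mm, which is well inside the allowed distances.

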